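# Demagnetise the turned blanks

## Task

Demagnetise the flanged steel blanks standing about the bench: first, with the carriage still locked in the tunnel, turn the demagnetiser's selector back to its off stop (anticlockwise). Then lift the latch bar, draw the carriage out, put every blank in its tray and slide it fully home again, lifting the latch bar over the keeper and letting it drop into the notch so that the carriage is locked. Only then switch on by turning the selector clockwise four clicks from the off stop; leave everything else on the bench where it is.

Things in the scene. Friction and masses are not known exactly. Their poses are not given: they have to be found in the camera images.
- demag: tunnel demagnetiser, fixed: a grey hood on a flat dark bed 190 x 450 x 8 mm. Origin at bench level; +y runs along the bed into the tunnel, +x away from the robot, z up. The hood covers y 20 to 170 mm and x -84 to 84 mm, roof top at z 97 mm; the tunnel is 144 mm wide, its ceiling at z 85 mm. A black control head on the roof, top at z 125 mm, carries the selector
- keeper (a point): the latch's keeper: this point is the middle of the notch at the height of the lug tops, 36 mm above the bench; axes as demag. Two steel lugs, each 22 mm in x and 11 mm in y, stand on the bed with the open notch, 23 mm wide in y, between them; the hook must go over the first (-y) lug
- carriage (a joint): travel of the carriage along the bed in m: 0 = fully out, 0.155 = fully home, at its stop; friction about 1.5 N. It starts home and latched. With the latch bar down its hook meets the first lug at 0.128 and must be lifted over it; past 0.151 the hook can drop into the notch and then bars the way out
- tray_centre (a point): centre of the inner floor of the carriage's aluminium tray: floor 14 mm above the bench, inside 124 x 124 mm, walls 4 mm thick and 12 mm high above the floor; axes as demag; moves with the carriage. Room for four blanks two by two, 31 mm from the centre in x and y. With the carriage out, the tray's edge is 29 mm short of the hood; it starts empty, inside the tunnel
- latch (a joint): angle of the steel latch bar about its pivot in rad: 0 = level, where its own weight brings it; grows as the hooked end is lifted, to 0.9 at most; nothing but the hand holds it up. At 0.25 or more the hook clears the lugs. At 0 with the carriage home the hook is in the notch
- latch_pivot (a point): pivot of the latch bar, on the carriage: 85 mm in x and -75 mm in y from the tray's centre, 45 mm above the bench; its axis runs along x of demag. The bar, 10 mm wide and 9 mm high, runs from here 88 mm towards -y (away from the tunnel); at 80 mm it has a hook 12 mm long in y that reaches 25 mm below the pivot
- latch_ball (a point): centre of the latch bar's grip, a black ball 20 mm across on a short stem on the bar: with the bar level 62 mm from the pivot towards -y and 24 mm higher than the pivot (69 mm above the bench). It moves on an arc about the pivot as the bar is lifted, and moves with the carriage; holding it and moving along +y pushes the carriage
- selector (a joint): angle of the selector in rad, growing clockwise seen from above: 0 = off, its anticlockwise end stop; 8 positions, one click every 0.524 rad (30 degrees), up to 3.67. Let go, it snaps to the nearest click; about 0.2 N m turns it over a click. At off the line on its top points to -y of demag, to the largest of the white dots. It starts two to five clicks up
- selector_grip (a point): on the selector's axis at a good gripping height, 156 mm above the bench. The upright grip bar, 12 mm thick, 44 mm long, its top 11 mm above this point, stands on a disc 48 mm across whose top is 23 mm below this point. The frame turns with it: the bar lies along this y, so the fingers close along this x. The dark line on its top marks the -y end
- blank1: turned steel blank: a flange 46 mm across and 9 mm thick at the foot, a plain boss 26 mm across above it, 50 mm tall in all, 0.28 kg. It starts standing on its flange on the bench to the right or left of the machine; origin at the centre of the flange's underside, z along the boss. Three or all four of the blanks are there; an absent one reads None
- blank2: turned steel blank: a flange 46 mm across and 9 mm thick at the foot, a plain boss 26 mm across above it, 50 mm tall in all, 0.28 kg. It starts standing on its flange on the bench to the right or left of the machine; origin at the centre of the flange's underside, z along the boss. Three or all four of the blanks are there; an absent one reads None
- blank3: turned steel blank: a flange 46 mm across and 9 mm thick at the foot, a plain boss 26 mm across above it, 50 mm tall in all, 0.28 kg. It starts standing on its flange on the bench to the right or left of the machine; origin at the centre of the flange's underside, z along the boss. Three or all four of the blanks are there; an absent one reads None
- blank4: turned steel blank: a flange 46 mm across and 9 mm thick at the foot, a plain boss 26 mm across above it, 50 mm tall in all, 0.28 kg. It starts standing on its flange on the bench to the right or left of the machine; origin at the centre of the flange's underside, z along the boss. Three or all four of the blanks are there; an absent one reads None
- grease_tin: bystander: closed aluminium tin, 54 mm across, 45 mm tall, among the blanks; origin under its centre
- offcut: bystander: square dark steel offcut 45 x 45 x 30 mm, among the blanks; origin under its centre
- spray_can: bystander: spray can, 56 mm across, 170 mm tall; origin under its centre
- oil_bottle: bystander: white oil bottle, 50 mm across, 130 mm tall; origin under its centre
- screwdriver: bystander: screwdriver 200 mm long lying on the bench; origin at its middle
- spanner: bystander: spanner 180 mm long lying on the bench; origin at its middle
- swarf_tin: bystander: open brass-coloured tin 90 mm across, 70 mm tall; origin under its centre
- hammer: bystander: hammer 260 mm long lying on the bench; origin at its middle
Things that resemble listed ones, but are neither listed nor needed, are in the scene too. Leave any blue look-alike of the blank2 alone. What is shaped like the blank4 but orange is not meant.

How it is judged:
By the outcome, as a careful person would: the job done as asked, in the order asked, and still so for the second after the job is handed in, with the robot touching nothing.
Of blank1, blank2, blank3, blank4 only 3 to 4 are there at a start; the rules pass over those that are not, and their reading is None.
At some moment in a run one of blank1, blank2, blank3, blank4 may be knocked a few centimetres aside while the robot is not near it.
Once in a run the grip may slacken for a moment while it holds something.
It also fails if it takes over 210 s, if anything falls off the work surface, if the arm or the gripper's body presses on something with over 40 N, if the wrist force passes 120 N, or if a joint passes its speed limit or range.

## Robot

A 6-joint arm with a two-finger parallel gripper is mounted at the origin on the work surface. World frame = base frame: x ahead of the robot, y to its left, z up, the work surface at z = 0. Lengths are in m, angles in degrees, forces in N, time in s.
With the tool pointing down it reaches from about 0.275 to 0.825 m from the base axis. Payload 4.9 kg.
Tool frame: the origin (TCP) lies on the centre line of the jaws, within the pads' length; the fingertips stand 17 mm ahead of it and the grasp point (between the pads) lies 2 mm behind it; z points along the fingers, y is the line along which they close (so a half turn about z gives the same grasp; the last joint's range is limited). The gripper opens to 85 mm and grips with 20 to 120 N. Pads are 22 mm wide; open, the fingers measure 114 mm over their backs; the gripper's body (76 mm by 85 mm) begins 54 mm behind the grasp point. The pads swing forward as they close: fully open they stand 13 mm farther back than shut.
Start: joints at [-82.918, 18.69, -11.035, 60.275, 0, 82.311], TCP at [0.14, -0.532, 0.248] pointing down, gripper open.
Joint ranges: [-152.03, 152.03], [-55.5, 102.48], [-74.3, 77.21], [-110.64, 120.58], [-84.22, 78.4], [-180, 180]. Speed limits (degrees/s): [147.25, 147.25, 180, 180, 180, 180].

## Interface

Orientations are given as a 3x3 rotation matrix whose columns are the frame's x, y, z axes.
In Python, from rig import observe, camera, close_job gives the robot as it stands.
- The arm moves only by the tool carry_out, never from a script. Its argument "plan" is a list of rows, each an object of numbers: "dx", "dy", "dz": the shift along the tool's x, y, z in m; "rx", "ry", "rz": the turn, a rotation vector about the tool's x, y, z in degrees; "grip": the closure, from -1 (fully open) to 1 (shut), so that 0 is half open. In form: [{"dx": .., "dy": .., "dz": .., "rx": .., "ry": .., "rz": .., "grip": ..}, ...]. A call has 1 to 12 rows; each row shifts and turns the commanded pose from where the row before left it, along the tool's axes as they then stand; what a row does not reach is not made up. A row lasts 1/8 s, in which the tool goes at most 62.5 mm and 10.7 degrees, less where a joint would pass 70% of its speed; a pose out of reach is approached as far as the arm can. A call is refused whole if a number of a shift passes 0.0625 or a number of a turn 10.7, either way. A call with a gripper value outside its range is refused whole. The fingers move at their own pace and stop on an object; "squeeze" is the grip in N (left out, the last holds). Time passes only in rows, so rows that do not move let the fingers close. It gives the time, the measured TCP pose, the force, the opening and the grip force at its end, in the units of the state.
- observe(): the state, without advancing time (a new reading comes with each control period).
- camera(name): name is "scene" or "side" or "wrist"; returns a dict with "img" (384x512x3 uint8, blue, green, red), "fov_y" (degrees; the focal length in pixels is half the picture's height over the tangent of half this angle, whatever the lens; pixels are square), "cx", "cy" (the principal point, pixels), "pose" (4x4, takes a point from camera to world coordinates); the wrist camera has in their place "tool_from_camera" (4x4, takes a point from camera to tool coordinates, whose origin is the TCP and whose axes are the flange's). Camera axes: x right, y down, z forward; pixel columns grow to the right and rows downward; lengths in m; the calibration is good to about 2 mm. A picture is of the moment at which its call begins: read the wrist's pose just before it. There is no depth.
- close_job(): hands the job in; it is judged then, once.
The state is a dict: "t": time; "joints": joint angles; "qd": joint speeds; "tau": joint torques, N m; "position": TCP position; "tcp_rot": TCP orientation; "contact_force": force on the tool from outside, world axes, zero at the start; "moment": the same for the moment, N m; "width": opening from 0.0 (shut) to 1.0 (fully open); "grip_force": force on a finger pad.
Only numpy, scipy, OpenCV 4.12 (cv2) and the standard library are available. Lean on these libraries where they do the work, as an engineer would, in place of code of your own. Each camera call takes 0.05 s, during which the arm holds its last target. There are 200 camera calls.

## Working session

There is one attempt and no reset: what is moved stays moved. The work goes in short steps, Python scripts to look and compute and a tool call to move; the robot and the scene stay as the last step left them, time stands still between calls to the robot, and variables do not carry over. Pictures are saved under pics/ and viewed, at most 14 in all, crops included, and the job is handed in when it is done.

Besides the shell and the picture viewer there is one more tool, called after "Emit:" as name(argument=value, ...) on one line, values as JSON. carry_out: Moves the arm, as the interface text tells. Its arguments: {"type":"object","properties":{"plan":{"type":"array","items":{"type":"object","properties":{"dx":{"type":"number"},"dy":{"type":"number"},"dz":{"type":"number"},"rx":{"type":"number"},"ry":{"type":"number"},"rz":{"type":"number"},"grip":{"type":"number"}}}},"squeeze":{"type":"number"}},"required":["plan"]}

```bash
ls; mkdir -p pics
cat > h.py <<'E'
import numpy as np, cv2
from rig import observe, camera, close_job
def cam(name):
    s=observe(); c=camera(name)
    if 'pose' in c: P=np.array(c['pose'])
    else:
        T=np.eye(4); T[:3,:3]=np.array(s['tcp_rot']); T[:3,3]=s['position']; P=T@np.array(c['tool_from_camera'])
    f=192/np.tan(np.radians(c['fov_y'])/2)
    return np.array(c['img']),dict(P=P,f=f,cx=c['cx'],cy=c['cy'])
def ray(k,u,v,z):
    d=k['P'][:3,:3]@np.array([(u-k['cx'])/k['f'],(v-k['cy'])/k['f'],1]); o=k['P'][:3,3]
    return o+d*(z-o[2])/d[2]
def proj(k,p):
    q=np.linalg.inv(k['P'])@np.append(p,1); return k['f']*q[0]/q[2]+k['cx'],k['f']*q[1]/q[2]+k['cy']
E
python3 - <<'E'
from h import *
import pickle
for n in ['scene','side','wrist']:
    i,k=cam(n); cv2.imwrite(f'pics/{n}0.png',i); pickle.dump((i,k),open(n+'0.pkl','wb'))
    print(n,k['P'].round(3).tolist(),k['f'],k['cx'],k['cy'])
a=cv2.imread('pics/scene0.png');cv2.imwrite('pics/scene0b.png',cv2.resize(a,(800,600),interpolation=cv2.INTER_CUBIC))
a=cv2.imread('pics/side0.png');cv2.imwrite('pics/side0b.png',cv2.resize(a,(800,600),interpolation=cv2.INTER_CUBIC))
s=observe(); print(s['position'],np.round(s['tcp_rot'],3).tolist(),s['width'],s['t'])
E
```

```text
pics
scene [[-0.754, 0.453, -0.476, 1.147], [0.657, 0.523, -0.543, 0.677], [0.003, -0.722, -0.692, 1.031], [0.0, 0.0, 0.0, 1.0]] 386.4159233036484 261.14271564086505 194.13270980915982
side [[0.878, -0.284, 0.385, 0.005], [-0.478, -0.515, 0.711, -1.024], [-0.003, -0.809, -0.588, 0.926], [0.0, 0.0, 0.0, 1.0]] 450.8062328934606 251.71131185746927 191.5932212012315
wrist [[0.254, -0.932, -0.257, 0.206], [-0.967, -0.246, -0.067, -0.516], [-0.001, 0.265, -0.964, 0.373], [0.0, 0.0, 0.0, 1.0]] 294.2052566815728 253.7660887145856 194.6194300971692
[ 0.14019248 -0.53142516  0.24768385] [[0.967, 0.255, -0.0], [0.255, -0.967, 0.001], [0.0, -0.001, -1.0]] 1.0028721112179921 0.15
```

View pics/scene0b.png

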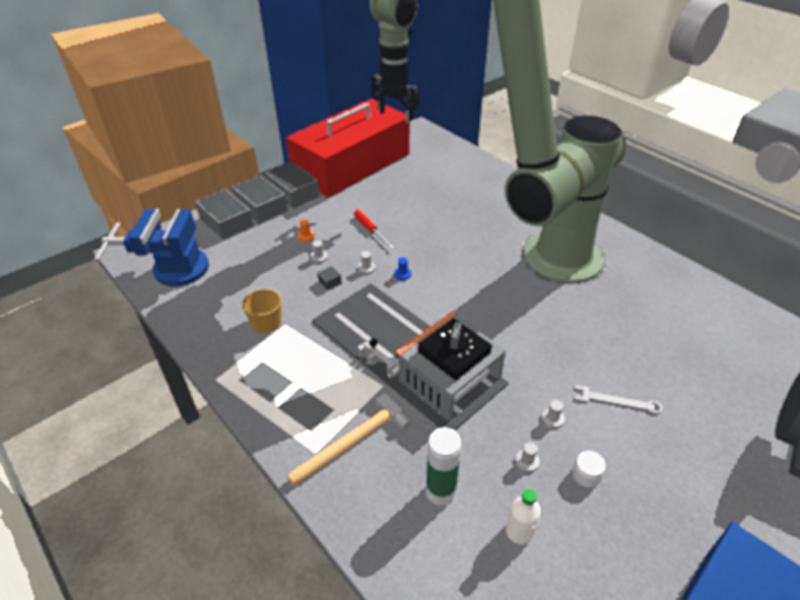

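View pics/side0b.png

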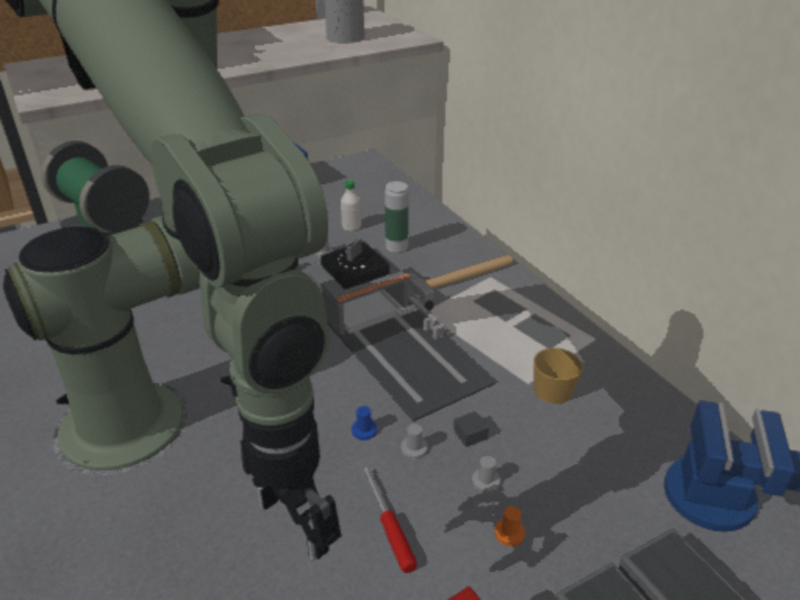

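The scene shows four grey blanks, at about (317,250), (366,262), (554,412) and (528,457) in the 800-wide view. The look-alikes are blue at (402,268) and orange at (305,230). In the side view two greys are at (414,440) and (487,472), with blue at (364,424) and orange at (511,527). Next I'll enlarge the machine area for the exact pose.

Run:
```python
from h import *
a=cv2.imread('pics/scene0.png')[175:285,190:335];b=cv2.imread('pics/side0.png')[145:270,195:325]
cv2.imwrite('pics/c1.png',cv2.resize(a,None,fx=5.4,fy=5.4,interpolation=cv2.INTER_CUBIC))
cv2.imwrite('pics/c2.png',cv2.resize(b,None,fx=4.8,fy=4.8,interpolation=cv2.INTER_CUBIC))
import pickle
_,ks=pickle.load(open('scene0.pkl','rb'));_,kd=pickle.load(open('side0.pkl','rb'))
s=1.5625
for u,v in [(317,243),(366,255),(402,260),(305,222),(554,404),(528,449)]: print('sc',ray(ks,u/s,v/s,.05)[:2].round(3))
for u,v in [(414,430),(487,462),(364,410),(511,513)]: print('sd',ray(kd,u/s,v/s,.05)[:2].round(3))
for u,v in [(314,322),(370,286),(507,383)]: print('bed',ray(ks,u/s,v/s,.008)[:2].round(3))
for u,v in [(416,416),(494,380),(337,335)]: print('bed sd',ray(kd,u/s,v/s,.008)[:2].round(3))
```

```text
sc [ 0.503 -0.421]
sc [ 0.436 -0.298]
sc [ 0.38  -0.223]
sc [ 0.474 -0.519]
sc [0.443 0.318]
sc [0.562 0.352]
sd [ 0.431 -0.31 ]
sd [ 0.499 -0.427]
sd [ 0.378 -0.227]
sd [ 0.474 -0.525]
bed [ 0.654 -0.224]
bed [ 0.475 -0.236]
bed [0.445 0.201]
bed sd [ 0.471 -0.248]
bed sd [ 0.65  -0.237]
bed sd [0.444 0.032]
```

View pics/c1.png

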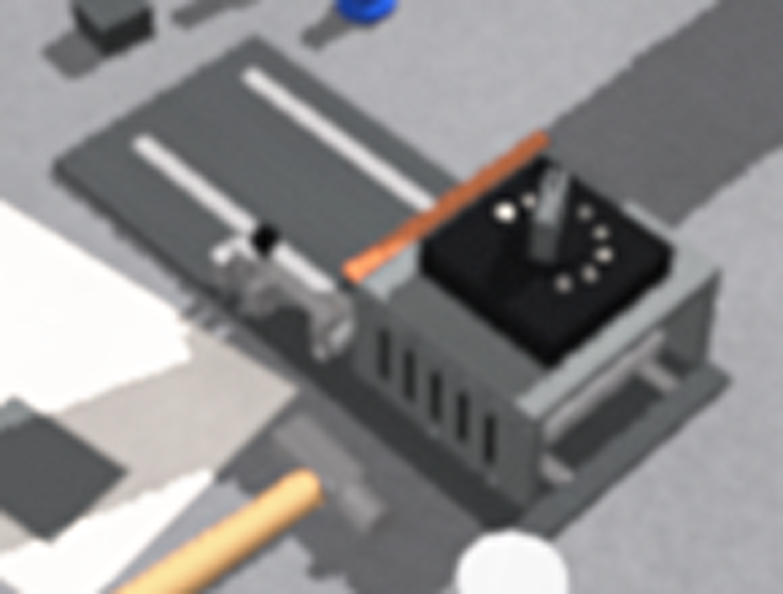

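View pics/c2.png

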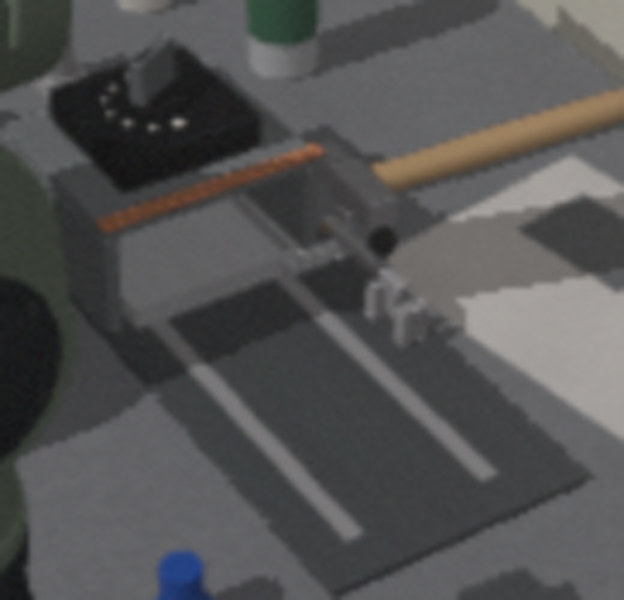

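Run:
```python
from h import *
import pickle
from scipy.optimize import least_squares
_,ks=pickle.load(open('scene0.pkl','rb'));_,kd=pickle.load(open('side0.pkl','rb'))
A=lambda u,v:(190+u/5.4-.4,175+v/5.4-.4)
B=lambda u,v:(195+u/4.8-.4,145+v/4.8-.4)
# 'b' marks y relative to bed front y0
o=[(ks,A(55,163),(.095,'b',.008)),(ks,A(257,38),(-.095,'b',.008)),(ks,A(728,380),(-.095,'e',.008)),
(ks,A(265,238),(.085,-.057,.069)),(ks,A(718,268),(-.084,.17,.097)),(ks,A(522,408),(.084,.17,.097)),
(kd,B(335,592),(-.095,'b',.008)),(kd,B(590,478),(.095,'b',.008)),(kd,B(383,240),(.085,-.057,.069))]
def w(p,l):
    x,y,t,y0=p; X,Y,Z=l; Y={'b':y0,'e':y0+.45}.get(Y,Y)
    return np.array([x+np.cos(t)*X-np.sin(t)*Y,y+np.sin(t)*X+np.cos(t)*Y,Z])
f=lambda p:np.ravel([np.array(proj(k,w(p,l)))-uv for k,uv,l in o])
r=least_squares(f,[.55,.0,.05,-.23],loss='soft_l1')
print(r.x,np.degrees(r.x[2]));print(f(r.x).reshape(-1,2).round(1))
```

```text
[ 0.54091646  0.0135868   0.05868213 -0.25938851] 3.3622381272534105
[[-0.6 -1.4]
 [-0.  -1.9]
 [ 1.6 -1.8]
 [-2.   1. ]
 [-0.4 -0.2]
 [ 0.6  2.9]
 [-0.7  0.2]
 [-0.6 -0.6]
 [ 2.  -0.4]]
```

```bash
cat >> h.py <<'E'
import json
D=dict(x=.5409,y=.0136,t=.0587)
def d2w(X,Y,Z=0,D=D):
    c,s=np.cos(D['t']),np.sin(D['t']); return np.array([D['x']+c*X-s*Y,D['y']+s*X+c*Y,Z])
def rows(p,phi,n,p0=None,phi0=None,grip=None):
    """rows from present pose to p (world), heading phi deg of tool x (turn taken as phi-phi0, unwrapped)"""
    s=observe(); R=np.array(s['tcp_rot'])
    if p0 is None: p0=np.array(s['position'])
    if phi0 is None: phi0=np.degrees(np.arctan2(R[1,0],R[0,0]))
    d=(np.array(p)-p0)/n; dp=(phi-phi0)/n; out=[]
    for i in range(n):
        a=np.radians(phi0+dp*i); X=np.array([np.cos(a),np.sin(a)]);Y=np.array([np.sin(a),-np.cos(a)])
        r=dict(dx=round(float(d[:2]@X),4),dy=round(float(d[:2]@Y),4),dz=round(float(-d[2]),4),rz=round(float(-dp),2))
        if grip is not None:r['grip']=grip
        out.append({k:v for k,v in r.items() if v or k=='grip'})
    print(json.dumps(out)); return np.array(p),phi
E
python3 -c "
from h import *
rows([.50,-.06,.46],-86.6,12)"
```

```text
[{"dx": 0.039, "dy": -0.0303, "dz": -0.0177, "rz": 8.45}, {"dx": 0.0341, "dy": -0.0357, "dz": -0.0177, "rz": 8.45}, {"dx": 0.0285, "dy": -0.0404, "dz": -0.0177, "rz": 8.45}, {"dx": 0.0223, "dy": -0.0441, "dz": -0.0177, "rz": 8.45}, {"dx": 0.0155, "dy": -0.0469, "dz": -0.0177, "rz": 8.45}, {"dx": 0.0085, "dy": -0.0487, "dz": -0.0177, "rz": 8.45}, {"dx": 0.0012, "dy": -0.0494, "dz": -0.0177, "rz": 8.45}, {"dx": -0.006, "dy": -0.0491, "dz": -0.0177, "rz": 8.45}, {"dx": -0.0132, "dy": -0.0476, "dz": -0.0177, "rz": 8.45}, {"dx": -0.02, "dy": -0.0452, "dz": -0.0177, "rz": 8.45}, {"dx": -0.0264, "dy": -0.0417, "dz": -0.0177, "rz": 8.45}, {"dx": -0.0323, "dy": -0.0374, "dz": -0.0177, "rz": 8.45}]
```

Emit:
carry_out(plan=[{"dx": 0.039,"dy": -0.03,"dz": -0.018,"rz": 8.45},{"dx": 0.034,"dy": -0.036,"dz": -0.018,"rz": 8.45},{"dx": 0.0285,"dy": -0.04,"dz": -0.018,"rz": 8.45},{"dx": 0.022,"dy": -0.044,"dz": -0.018,"rz": 8.45},{"dx": 0.0155,"dy": -0.047,"dz": -0.018,"rz": 8.45},{"dx": 0.0085,"dy": -0.049,"dz": -0.018,"rz": 8.45},{"dx": 0.001,"dy": -0.049,"dz": -0.018,"rz": 8.45},{"dx": -0.006,"dy": -0.049,"dz": -0.018,"rz": 8.45},{"dx": -0.013,"dy": -0.0475,"dz": -0.018,"rz": 8.45},{"dx": -0.02,"dy": -0.045,"dz": -0.018,"rz": 8.45},{"dx": -0.026,"dy": -0.042,"dz": -0.018,"rz": 8.45},{"dx": -0.032,"dy": -0.037,"dz": -0.018,"rz": 8.45}])

```text
schema error: expected keys dx, dy, dz, rx, ry, rz, grip
```

```bash
cat >> h.py <<'E'
import pickle
def snap(name,tag):
    i,k=cam(name); pickle.dump((i,k),open(tag+'.pkl','wb')); cv2.imwrite(f'pics/{tag}.png',cv2.resize(i,(800,600),interpolation=cv2.INTER_CUBIC)); return i,k
E
python3 - <<'E'
from h import *
i,k=snap('wrist','w1'); s=observe(); print(s['position'],s['joints'],s['t'])
for q in [(0,.095,.167),(.085,-.057,.069),(-.095,-.26,.008),(.095,-.26,.008)]: print(np.array(proj(k,d2w(*q)))*1.5625)
E
```

```text
[ 0.14019726 -0.53148844  0.24779803] [-8.29187394e+01  1.87169694e+01 -1.10691187e+01  6.02759495e+01
  1.52342733e-03  8.23118570e+01] 0.2
[-2899.22457026 -2963.11723752]
[ -669.2587444  -1479.98470315]
[  70.55504811 -380.27815495]
[  75.67095449 -910.4755032 ]
```

View pics/w1.png

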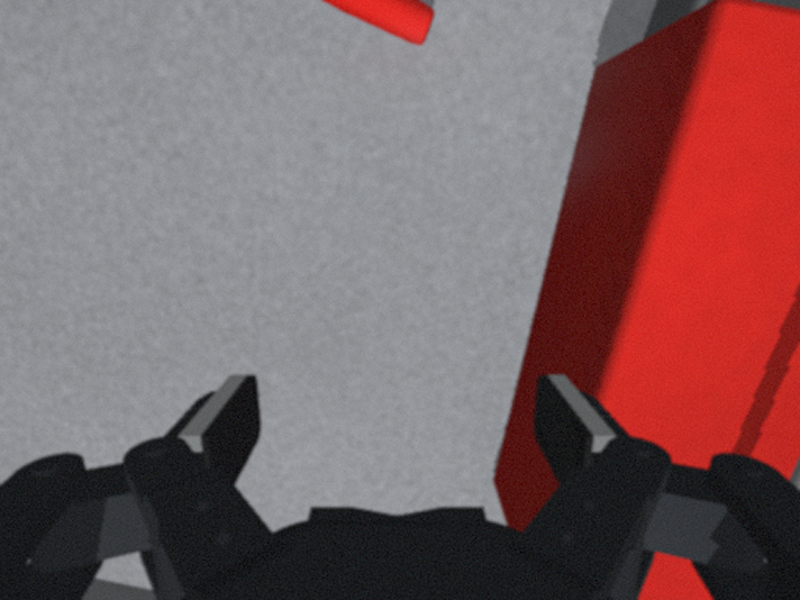

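The wrist view shows the fingers at the bottom, (240,400) and (560,400), over the red toolbox, with image-up being tool +x. The move was refused because every row needs every key, so I'll re-plan to a viewpoint over the machine.

```bash
python3 - <<'E'
s=open('h.py').read()
s=s.replace("rz=round(float(-dp),2))\n        if grip is not None:r['grip']=grip\n        out.append({k:v for k,v in r.items() if v or k=='grip'})","rx=0,ry=0,rz=round(float(-dp),2),grip=grip)\n        out.append(r)").replace('grip=None)','grip=-1)').replace(',4),dy',',3),dy').replace(',4),dz',',3),dz').replace('-d[2]),4)','-d[2]),3)')
open('h.py','w').write(s)
E
python3 -c "
from h import *
rows([.53,.08,.48],-86.6,12)"
```

```text
[{"dx": 0.044, "dy": -0.041, "dz": -0.019, "rx": 0, "ry": 0, "rz": 8.45, "grip": -1}, {"dx": 0.038, "dy": -0.047, "dz": -0.019, "rx": 0, "ry": 0, "rz": 8.45, "grip": -1}, {"dx": 0.031, "dy": -0.052, "dz": -0.019, "rx": 0, "ry": 0, "rz": 8.45, "grip": -1}, {"dx": 0.023, "dy": -0.056, "dz": -0.019, "rx": 0, "ry": 0, "rz": 8.45, "grip": -1}, {"dx": 0.014, "dy": -0.059, "dz": -0.019, "rx": 0, "ry": 0, "rz": 8.45, "grip": -1}, {"dx": 0.005, "dy": -0.06, "dz": -0.019, "rx": 0, "ry": 0, "rz": 8.45, "grip": -1}, {"dx": -0.004, "dy": -0.06, "dz": -0.019, "rx": 0, "ry": 0, "rz": 8.45, "grip": -1}, {"dx": -0.012, "dy": -0.059, "dz": -0.019, "rx": 0, "ry": 0, "rz": 8.45, "grip": -1}, {"dx": -0.021, "dy": -0.057, "dz": -0.019, "rx": 0, "ry": 0, "rz": 8.45, "grip": -1}, {"dx": -0.029, "dy": -0.053, "dz": -0.019, "rx": 0, "ry": 0, "rz": 8.45, "grip": -1}, {"dx": -0.037, "dy": -0.048, "dz": -0.019, "rx": 0, "ry": 0, "rz": 8.45, "grip": -1}, {"dx": -0.043, "dy": -0.042, "dz": -0.019, "rx": 0, "ry": 0, "rz": 8.45, "grip": -1}]
```

Emit:
carry_out(plan=[{"dx": 0.044,"dy": -0.041,"dz": -0.019,"rx": 0,"ry": 0,"rz": 8.45,"grip": -1},{"dx": 0.038,"dy": -0.047,"dz": -0.019,"rx": 0,"ry": 0,"rz": 8.45,"grip": -1},{"dx": 0.031,"dy": -0.052,"dz": -0.019,"rx": 0,"ry": 0,"rz": 8.45,"grip": -1},{"dx": 0.023,"dy": -0.056,"dz": -0.019,"rx": 0,"ry": 0,"rz": 8.45,"grip": -1},{"dx": 0.014,"dy": -0.059,"dz": -0.019,"rx": 0,"ry": 0,"rz": 8.45,"grip": -1},{"dx": 0.005,"dy": -0.06,"dz": -0.019,"rx": 0,"ry": 0,"rz": 8.45,"grip": -1},{"dx": -0.004,"dy": -0.06,"dz": -0.019,"rx": 0,"ry": 0,"rz": 8.45,"grip": -1},{"dx": -0.012,"dy": -0.059,"dz": -0.019,"rx": 0,"ry": 0,"rz": 8.45,"grip": -1},{"dx": -0.021,"dy": -0.057,"dz": -0.019,"rx": 0,"ry": 0,"rz": 8.45,"grip": -1},{"dx": -0.029,"dy": -0.053,"dz": -0.019,"rx": 0,"ry": 0,"rz": 8.45,"grip": -1},{"dx": -0.037,"dy": -0.048,"dz": -0.019,"rx": 0,"ry": 0,"rz": 8.45,"grip": -1},{"dx": -0.043,"dy": -0.042,"dz": -0.019,"rx": 0,"ry": 0,"rz": 8.45,"grip": -1}])

```text
t: 1.7
position: [0.1944, -0.1096, 0.5063]
tcp_rot: [[0.35, -0.916, 0.196], [-0.932, -0.318, 0.175], [-0.098, -0.243, -0.965]]
contact_force: [-1.1, -1.1, 0.7]
width: 1.004
grip_force: 0.0
```

Run:
```python
from h import *
i,k=snap('wrist','w2'); s=observe(); print(s['position'],s['joints'],s['t'])
for q in [(0,.095,.167),(.085,-.057,.069),(.084,.02,.097),(-.084,.02,.097)]: print((np.array(proj(k,d2w(*q)))*1.5625).round())
```

```text
[ 0.19207321 -0.10584249  0.50974875] [-69.78258444 -20.7359157  -13.36724996 102.91393605  14.14983126
 179.94465112] 1.75
[155. 279.]
[158. 132.]
[140. 192.]
[253. 232.]
```

View pics/w2.png

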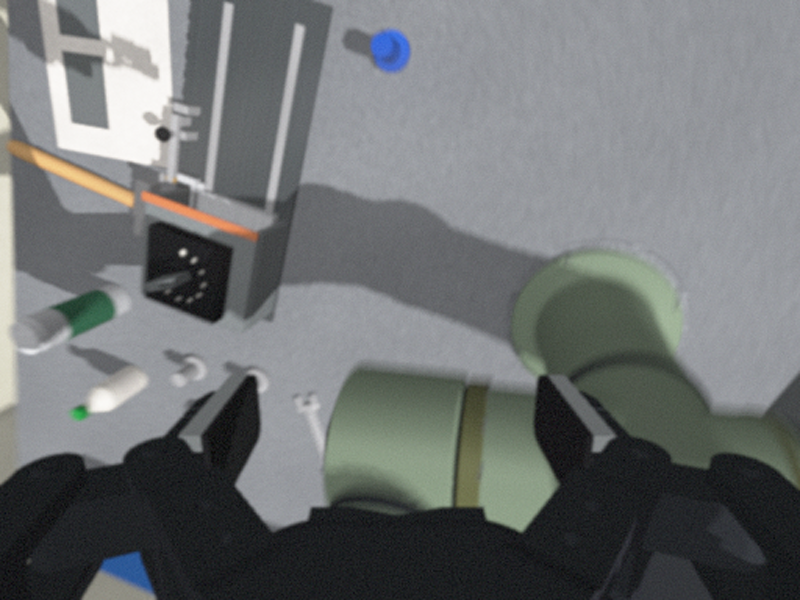

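The wrist view shows the selector at (185,280) with its bar lying roughly along x, so about 3 clicks up. The ball is at (163,133) and the blue decoy at (390,50). Joint 6 reached its limit, so I'll unwind the other way.

```bash
cat >> h.py <<'E'
from scipy.spatial.transform import Rotation as Rn
def Rphi(a):
    a=np.radians(a);c,s=np.cos(a),np.sin(a);return np.array([[c,s,0],[s,-c,0],[0,0,-1.]])
def go(p,phi,n,grip=-1,p0=None,R0=None):
    """rows to world p and heading phi (turn is wrapped unless |phi| given beyond); removes tilt"""
    s=observe(); R0=np.array(s['tcp_rot']) if R0 is None else R0; p0=np.array(s['position']) if p0 is None else np.array(p0); p=np.array(p)
    f0=np.degrees(np.arctan2(R0[1,0],R0[0,0])); tv=Rn.from_matrix(Rphi(f0).T@R0).as_rotvec()
    R=R0;pc=p0.copy();out=[]
    for i in range(1,n+1):
        t=i/n; Rt=Rphi(f0+(phi-f0)*t)@Rn.from_rotvec(tv*(1-t)).as_matrix(); pt=p0+(p-p0)*t
        d=(R.T@(pt-pc)).round(4); w=np.degrees(Rn.from_matrix(R.T@Rt).as_rotvec()).round(2)+0.
        out.append(dict(zip(['dx','dy','dz','rx','ry','rz'],map(float,[*d,*w])),grip=grip))
        R=R@Rn.from_rotvec(np.radians(w)).as_matrix(); pc=pc+(R0*0+R@Rn.from_rotvec(np.radians(w)).as_matrix().T)@d
    print('from',f0.round(1),p0.round(4),'max',max(np.abs(list(o.values())[:3]).max() for o in out)); print(json.dumps(out)); return p,R
E
python3 -c "
from h import *
p,R=go([.45,.0,.48],50,12); go([.60,.10,.48],178,12,p0=p,R0=R)"
```

```text
from -69.7 [ 0.1921 -0.1058  0.5097] max 0.0232
[{"dx": -0.0006, "dy": -0.0219, "dz": 0.0081, "rx": -2.1, "ry": -1.87, "rz": -9.71, "grip": -1}, {"dx": 0.0034, "dy": -0.0219, "dz": 0.0073, "rx": -2.02, "ry": -1.68, "rz": -9.77, "grip": -1}, {"dx": 0.0073, "dy": -0.0213, "dz": 0.0064, "rx": -1.93, "ry": -1.47, "rz": -9.82, "grip": -1}, {"dx": 0.011, "dy": -0.0199, "dz": 0.0055, "rx": -1.86, "ry": -1.27, "rz": -9.86, "grip": -1}, {"dx": 0.0143, "dy": -0.0179, "dz": 0.0045, "rx": -1.78, "ry": -1.08, "rz": -9.9, "grip": -1}, {"dx": 0.0173, "dy": -0.0152, "dz": 0.0038, "rx": -1.7, "ry": -0.87, "rz": -9.93, "grip": -1}, {"dx": 0.0197, "dy": -0.0122, "dz": 0.003, "rx": -1.61, "ry": -0.67, "rz": -9.96, "grip": -1}, {"dx": 0.0216, "dy": -0.0086, "dz": 0.0025, "rx": -1.54, "ry": -0.46, "rz": -9.98, "grip": -1}, {"dx": 0.0228, "dy": -0.0048, "dz": 0.0022, "rx": -1.46, "ry": -0.26, "rz": -10.01, "grip": -1}, {"dx": 0.0232, "dy": -0.0009, "dz": 0.0019, "rx": -1.37, "ry": -0.05, "rz": -10.02, "grip": -1}, {"dx": 0.0231, "dy": 0.0032, "dz": 0.002, "rx": -1.3, "ry": 0.14, "rz": -10.03, "grip": -1}, 
[... 513 characters left out ...]
.0129, "dz": -0.0, "rx": 0.0, "ry": 0.0, "rz": -10.66, "grip": -1}, {"dx": 0.0052, "dy": 0.0141, "dz": -0.0, "rx": 0.0, "ry": 0.0, "rz": -10.67, "grip": -1}, {"dx": 0.0026, "dy": 0.0148, "dz": -0.0, "rx": 0.0, "ry": 0.0, "rz": -10.67, "grip": -1}, {"dx": -0.0003, "dy": 0.015, "dz": -0.0, "rx": 0.0, "ry": 0.0, "rz": -10.66, "grip": -1}, {"dx": -0.003, "dy": 0.0147, "dz": -0.0, "rx": 0.0, "ry": 0.0, "rz": -10.67, "grip": -1}, {"dx": -0.0057, "dy": 0.0139, "dz": -0.0, "rx": 0.0, "ry": 0.0, "rz": -10.67, "grip": -1}, {"dx": -0.0082, "dy": 0.0126, "dz": -0.0, "rx": 0.0, "ry": 0.0, "rz": -10.66, "grip": -1}, {"dx": -0.0104, "dy": 0.0109, "dz": -0.0, "rx": 0.0, "ry": 0.0, "rz": -10.67, "grip": -1}]
```

Emit:
carry_out(plan=[{"dx": 0,"dy": -0.022,"dz": 0.008,"rx": -2.1,"ry": -1.87,"rz": -9.7,"grip": -1},{"dx": 0.003,"dy": -0.022,"dz": 0.007,"rx": -2.02,"ry": -1.68,"rz": -9.8,"grip": -1},{"dx": 0.007,"dy": -0.021,"dz": 0.006,"rx": -1.93,"ry": -1.47,"rz": -9.8,"grip": -1},{"dx": 0.011,"dy": -0.02,"dz": 0.0055,"rx": -1.86,"ry": -1.27,"rz": -9.85,"grip": -1},{"dx": 0.014,"dy": -0.018,"dz": 0.0045,"rx": -1.78,"ry": -1.08,"rz": -9.9,"grip": -1},{"dx": 0.017,"dy": -0.015,"dz": 0.004,"rx": -1.7,"ry": -0.87,"rz": -9.95,"grip": -1},{"dx": 0.02,"dy": -0.012,"dz": 0.003,"rx": -1.61,"ry": -0.67,"rz": -9.95,"grip": -1},{"dx": 0.0215,"dy": -0.0085,"dz": 0.0025,"rx": -1.54,"ry": -0.46,"rz": -10,"grip": -1},{"dx": 0.023,"dy": -0.005,"dz": 0.002,"rx": -1.46,"ry": -0.26,"rz": -10,"grip": -1},{"dx": 0.023,"dy": -0.001,"dz": 0.002,"rx": -1.37,"ry": -0.05,"rz": -10,"grip": -1},{"dx": 0.023,"dy": 0.003,"dz": 0.002,"rx": -1.3,"ry": 0.14,"rz": -10,"grip": -1},{"dx": 0.022,"dy": 0.007,"dz": 0.002,"rx": -1.21,"ry": 0.36,"rz": -10,"grip": -1}])

```text
t: 3.25
position: [0.4519, -0.002, 0.4764]
tcp_rot: [[0.632, 0.775, -0.0], [0.775, -0.632, -0.0], [-0.0, -0.0, -1.0]]
contact_force: [0.2, 0.1, -0.3]
width: 1.003
grip_force: 0.0
```

Emit:
carry_out(plan=[{"dx": 0.0144,"dy": 0.004,"dz": 0,"rx": 0,"ry": 0,"rz": -10.66,"grip": -1},{"dx": 0.0134,"dy": 0.007,"dz": 0,"rx": 0,"ry": 0,"rz": -10.66,"grip": -1},{"dx": 0.012,"dy": 0.009,"dz": 0,"rx": 0,"ry": 0,"rz": -10.66,"grip": -1},{"dx": 0.01,"dy": 0.011,"dz": 0,"rx": 0,"ry": 0,"rz": -10.66,"grip": -1},{"dx": 0.008,"dy": 0.013,"dz": 0,"rx": 0,"ry": 0,"rz": -10.66,"grip": -1},{"dx": 0.005,"dy": 0.014,"dz": 0,"rx": 0,"ry": 0,"rz": -10.66,"grip": -1},{"dx": 0.0025,"dy": 0.015,"dz": 0,"rx": 0,"ry": 0,"rz": -10.66,"grip": -1},{"dx": 0,"dy": 0.015,"dz": 0,"rx": 0,"ry": 0,"rz": -10.66,"grip": -1},{"dx": -0.003,"dy": 0.015,"dz": 0,"rx": 0,"ry": 0,"rz": -10.66,"grip": -1},{"dx": -0.0055,"dy": 0.014,"dz": 0,"rx": 0,"ry": 0,"rz": -10.66,"grip": -1},{"dx": -0.008,"dy": 0.0125,"dz": 0,"rx": 0,"ry": 0,"rz": -10.66,"grip": -1},{"dx": -0.0105,"dy": 0.011,"dz": 0,"rx": 0,"ry": 0,"rz": -10.66,"grip": -1}])

```text
t: 4.75
position: [0.6007, 0.0998, 0.4764]
tcp_rot: [[-1.0, 0.023, -0.001], [0.023, 1.0, 0.0], [0.001, 0.0, -1.0]]
contact_force: [-0.1, -0.5, 0.2]
width: 0.998
grip_force: 0.0
```

Run:
```python
from h import *
i,k=snap('wrist','w3'); s=observe(); print(s['position'],np.round(s['tcp_rot'],3).tolist(),s['joints'],s['t'])
for q in [(0,.095,.167),(.085,-.057,.069),(.084,.02,.097),(-.084,.02,.097)]: print((np.array(proj(k,d2w(*q)))*1.5625).round())
```

```text
[0.60174119 0.10067734 0.47552522] [[-1.0, 0.018, -0.001], [0.018, 1.0, 0.001], [0.001, 0.001, -1.0]] [2.54630375e+00 2.50439193e+01 3.11335262e+01 9.61634711e+01
 4.88853615e-02 3.58951338e+00] 4.8
[407. 180.]
[281. 265.]
[344. 263.]
[325. 100.]
```

View pics/w3.png

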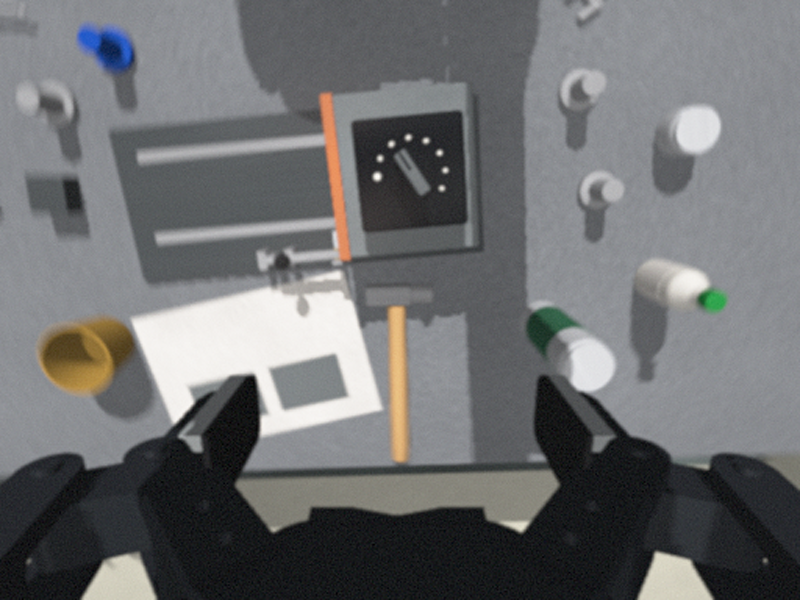

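The view shows the hood roof corners at (322,94), (343,261), (468,83) and (482,248), and the ball at (282,262). The dots run from the large one at (377,177) clockwise to (442,188). The bar's line end is at (400,151), which is dot 2, so the selector is two clicks up. The right-hand blanks are at (580,90) and (602,190). I'll refit the machine pose with this.

Run:
```python
from h import *
from scipy.optimize import least_squares
_,ks=pickle.load(open('scene0.pkl','rb'));_,kd=pickle.load(open('side0.pkl','rb'));_,kw=pickle.load(open('w3.pkl','rb'))
A=lambda u,v:(190+u/5.4-.4,175+v/5.4-.4)
B=lambda u,v:(195+u/4.8-.4,145+v/4.8-.4)
C=lambda u,v:(u/1.5625-.2,v/1.5625-.2)
o=[(ks,A(55,163),(.095,'b',.008)),(ks,A(257,38),(-.095,'b',.008)),(ks,A(728,380),(-.095,'e',.008)),
(ks,A(265,238),(.085,-.057,.069)),(ks,A(718,268),(-.084,.17,.097)),(ks,A(522,408),(.084,.17,.097)),
(kd,B(335,592),(-.095,'b',.008)),(kd,B(590,478),(.095,'b',.008)),(kd,B(383,240),(.085,-.057,.069)),
(kw,C(322,94),(-.084,.02,.097)),(kw,C(343,261),(.084,.02,.097)),(kw,C(469,83),(-.084,.17,.097)),(kw,C(482,249),(.084,.17,.097)),(kw,C(111,130),(-.095,'b',.008)),(kw,C(147,284),(.095,'b',.008)),(kw,C(282,262),(.085,-.057,.069))]
def w(p,l):
    x,y,t,y0=p; X,Y,Z=l; Y={'b':y0,'e':y0+.45}.get(Y,Y)
    return np.array([x+np.cos(t)*X-np.sin(t)*Y,y+np.sin(t)*X+np.cos(t)*Y,Z])
for oo in (o,o[9:]):
    f=lambda p:np.ravel([np.array(proj(k,w(p,l)))-uv for k,uv,l in oo])
    r=least_squares(f,[.55,.0,.05,-.23],loss='soft_l1')
    print(r.x.round(4),np.degrees(r.x[2]));print(f(r.x).reshape(-1,2).round(1).tolist())
dots=[(377,177),(380,158),(391,144),(408,137),(426,141),(439,153),(445,170),(442,188)]
P=np.array([ray(kw,*C(*d),.126)[:2] for d in dots])
c=least_squares(lambda q:np.hypot(*(P-q[:2]).T)-q[2],[.53,.1,.03]).x
print('dots centre',c.round(4),np.degrees(np.arctan2(*(P-c[:2]).T)).round(1))
a,b=ray(kw,*C(398,150),.167),ray(kw,*C(427,192),.167);print('bar',a.round(4),b.round(4),((a+b)/2).round(4),np.degrees(np.arctan2(*(a-b)[:2])))
print('ball',ray(kw,*C(282,262),.069))
```

```text
[ 0.5395  0.0119  0.0793 -0.2537] 4.546328548907707
[[-0.4, -0.1], [-0.4, -1.2], [3.1, -2.4], [-1.8, 0.9], [-0.2, -1.6], [1.7, 2.0], [-0.0, -0.7], [-0.9, -2.2], [1.9, -0.4], [0.1, 3.2], [0.7, 0.5], [0.5, -0.3], [-1.9, -0.6], [-1.4, -2.1], [0.1, -3.0], [-0.1, 2.0]]
[ 0.5401  0.012   0.0857 -0.2534] 4.907576854405896
[[-0.1, 3.6], [1.0, 0.8], [0.2, -0.6], [-1.6, -0.9], [-1.1, -0.9], [0.8, -2.0], [0.3, 2.5]]
dots centre [0.5294 0.1133 0.0341] [ 175.7 -152.9 -123.9  -93.8  -63.3  -33.9   -4.4   25.3]
bar [0.5092 0.1009 0.167 ] [0.5465 0.1267 0.167 ] [0.5279 0.1138 0.167 ] -124.72062745544153
ball [ 0.62498554 -0.03760246  0.069     ]
```

Two clicks up is confirmed: the bar is at 235.3° against a dot at 236.1°. The selector axis is at (0.5285, 0.1135), and the machine sits at about (0.537, 0.013) with a yaw of 4.1°.

```bash
sed -i "s/^D=dict.*/D=dict(x=.537,y=.013,t=.0715)/" h.py; python3 -c "
from h import *
p,R=go([.5285,.1135,.24],214,6); go([.5285,.1135,.157],214,3,p0=p,R0=R)"
```

```text
from 179.0 [0.6017 0.1007 0.4755] max 0.0393
[{"dx": 0.0122, "dy": 0.0019, "dz": 0.0393, "rx": 0.01, "ry": -0.01, "rz": -5.84, "grip": -1}, {"dx": 0.0119, "dy": 0.0031, "dz": 0.0392, "rx": 0.02, "ry": -0.01, "rz": -5.84, "grip": -1}, {"dx": 0.0116, "dy": 0.0043, "dz": 0.0393, "rx": 0.01, "ry": -0.01, "rz": -5.84, "grip": -1}, {"dx": 0.0111, "dy": 0.0055, "dz": 0.0393, "rx": 0.01, "ry": -0.01, "rz": -5.84, "grip": -1}, {"dx": 0.0104, "dy": 0.0066, "dz": 0.0392, "rx": 0.01, "ry": -0.01, "rz": -5.84, "grip": -1}, {"dx": 0.0098, "dy": 0.0077, "dz": 0.0393, "rx": 0.01, "ry": -0.01, "rz": -5.84, "grip": -1}]
from -146.0 [0.5285 0.1135 0.24  ] max 0.0277
[{"dx": -0.0, "dy": 0.0, "dz": 0.0277, "rx": 0.01, "ry": -0.01, "rz": -120.0, "grip": -1}, {"dx": -0.0, "dy": 0.0, "dz": 0.0276, "rx": 0.0, "ry": -0.01, "rz": -120.0, "grip": -1}, {"dx": 0.0, "dy": -0.0, "dz": 0.0277, "rx": 0.0, "ry": 0.0, "rz": -120.0, "grip": -1}]
```

Emit:
carry_out(plan=[{"dx": 0.012,"dy": 0.002,"dz": 0.039,"rx": 0,"ry": 0,"rz": -5.84,"grip": -1},{"dx": 0.012,"dy": 0.003,"dz": 0.039,"rx": 0,"ry": 0,"rz": -5.84,"grip": -1},{"dx": 0.0115,"dy": 0.0045,"dz": 0.039,"rx": 0,"ry": 0,"rz": -5.84,"grip": -1},{"dx": 0.011,"dy": 0.0055,"dz": 0.039,"rx": 0,"ry": 0,"rz": -5.84,"grip": -1},{"dx": 0.0105,"dy": 0.0065,"dz": 0.039,"rx": 0,"ry": 0,"rz": -5.84,"grip": -1},{"dx": 0.01,"dy": 0.0075,"dz": 0.039,"rx": 0,"ry": 0,"rz": -5.84,"grip": -1},{"dx": 0,"dy": 0,"dz": 0,"rx": 0,"ry": 0,"rz": 0,"grip": -1}])

```text
t: 5.68
position: [0.5241, 0.1127, 0.2401]
tcp_rot: [[-0.836, -0.548, -0.007], [-0.548, 0.836, -0.001], [0.006, 0.004, -1.0]]
contact_force: [0.4, 1.3, -0.2]
width: 0.998
grip_force: 0.0
```

```bash
python3 -c "
from h import *
p,R=go([.5285,.1135,.157],-146,3); s=observe(); print(s['joints'])"
```

```text
from -146.8 [0.5241 0.1127 0.2401] max 0.0277
[{"dx": -0.0015, "dy": -0.0007, "dz": 0.0277, "rx": 0.07, "ry": -0.12, "rz": -0.26, "grip": -1}, {"dx": -0.0015, "dy": -0.0006, "dz": 0.0277, "rx": 0.07, "ry": -0.12, "rz": -0.25, "grip": -1}, {"dx": -0.0015, "dy": -0.0006, "dz": 0.0277, "rx": 0.07, "ry": -0.13, "rz": -0.26, "grip": -1}]
[ 4.24078955e+00  1.78551407e+01 -1.34624886e+01  5.91056841e+01
  2.49155478e-03 -2.89931008e+01]
```

Emit:
carry_out(plan=[{"dx": -0.0015,"dy": -0.0007,"dz": 0.0277,"rx": 0,"ry": 0,"rz": -0.25,"grip": -0.5},{"dx": -0.0015,"dy": -0.0006,"dz": 0.0277,"rx": 0,"ry": 0,"rz": -0.25,"grip": 0},{"dx": -0.001,"dy": -0.0006,"dz": 0.0277,"rx": 0,"ry": 0,"rz": -0.25,"grip": 0},{"dx": 0,"dy": 0,"dz": 0,"rx": 0,"ry": 0,"rz": 0,"grip": 1},{"dx": 0,"dy": 0,"dz": 0,"rx": 0,"ry": 0,"rz": 0,"grip": 1},{"dx": 0,"dy": 0,"dz": 0,"rx": 0,"ry": 0,"rz": 0,"grip": 1},{"dx": 0,"dy": 0,"dz": 0,"rx": 0,"ry": 0,"rz": 0,"grip": 1},{"dx": 0,"dy": 0,"dz": 0,"rx": 0,"ry": 0,"rz": 0,"grip": 1},{"dx": 0,"dy": 0,"dz": 0,"rx": 0,"ry": 0,"rz": 0,"grip": 1}], squeeze=60)

```text
t: 6.8
position: [0.5302, 0.1165, 0.1609]
tcp_rot: [[-0.828, -0.561, -0.003], [-0.561, 0.828, 0.007], [-0.001, 0.008, -1.0]]
contact_force: [-5.3, 8.9, -2.1]
width: 0.127
grip_force: 60.7
```

Emit:
carry_out(plan=[{"dx": 0,"dy": 0.002,"dz": 0,"rx": 0,"ry": 0,"rz": 0,"grip": 1},{"dx": 0,"dy": 0,"dz": 0,"rx": 0,"ry": 0,"rz": -8,"grip": 1},{"dx": 0,"dy": 0,"dz": 0,"rx": 0,"ry": 0,"rz": -9,"grip": 1},{"dx": 0,"dy": 0,"dz": 0,"rx": 0,"ry": 0,"rz": -9,"grip": 1},{"dx": 0,"dy": 0,"dz": 0,"rx": 0,"ry": 0,"rz": -9,"grip": 1},{"dx": 0,"dy": 0,"dz": 0,"rx": 0,"ry": 0,"rz": -9,"grip": 1},{"dx": 0,"dy": 0,"dz": 0,"rx": 0,"ry": 0,"rz": -9,"grip": 1},{"dx": 0,"dy": 0,"dz": 0,"rx": 0,"ry": 0,"rz": -7,"grip": 1},{"dx": 0,"dy": 0,"dz": 0,"rx": 0,"ry": 0,"rz": 0,"grip": 1}])

```text
t: 7.92
position: [0.5283, 0.1177, 0.1609]
tcp_rot: [[0.071, -0.997, -0.005], [-0.997, -0.071, 0.006], [-0.006, 0.004, -1.0]]
contact_force: [-8.3, 8.0, 0.5]
width: 0.125
grip_force: 63.3
```

```bash
python3 -c "
from h import *
s=observe(); R=np.array(s['tcp_rot']);print(np.degrees(np.arctan2(R[1,0],R[0,0])),s['moment'],s['contact_force'],s['position'],s['width'],s['joints'])"
```

```text
-85.90359507282105 [ 1.56868529  1.61435309 -0.58652181] [-8.25976588  8.01466493  0.5255791 ] [0.52828201 0.11767458 0.16087009] 0.12462736544315817 [  4.54579715  22.21123879 -19.56296847  48.47468136   0.36683554
 -89.55220615]
```

```bash
python3 -c "
from h import *
s=observe();p0=np.array(s['position']);R=np.array(s['tcp_rot'])
b=d2w(.085,-.057,.0);print(b)
p,R=go([.5283,.1177,.24],-85.9,2); p,R=go([.6255,-.0377,.16],-85.9,4,p0=p,R0=R);go([.6255,-.0377,.067],-85.9,3,p0=p,R0=R)"
```

```text
[ 0.62585485 -0.03778204  0.        ]
from -85.9 [0.5283 0.1177 0.1609] max 0.0396
[{"dx": -0.0003, "dy": 0.0002, "dz": -0.0396, "rx": 0.13, "ry": 0.18, "rz": 0.0, "grip": -1}, {"dx": -0.0001, "dy": 0.0, "dz": -0.0395, "rx": 0.12, "ry": 0.18, "rz": 0.0, "grip": -1}]
from -85.9 [0.5283 0.1177 0.24  ] max 0.0405
[{"dx": 0.0405, "dy": -0.0215, "dz": 0.02, "rx": 0.0, "ry": 0.0, "rz": 0.0, "grip": -1}, {"dx": 0.0405, "dy": -0.0214, "dz": 0.02, "rx": 0.0, "ry": 0.0, "rz": 0.0, "grip": -1}, {"dx": 0.0405, "dy": -0.0215, "dz": 0.02, "rx": 0.0, "ry": 0.0, "rz": 0.0, "grip": -1}, {"dx": 0.0405, "dy": -0.0215, "dz": 0.02, "rx": 0.0, "ry": 0.0, "rz": 0.0, "grip": -1}]
from -85.9 [ 0.6255 -0.0377  0.16  ] max 0.031
[{"dx": 0.0, "dy": -0.0, "dz": 0.031, "rx": 0.0, "ry": 0.0, "rz": 0.0, "grip": -1}, {"dx": 0.0, "dy": -0.0, "dz": 0.031, "rx": 0.0, "ry": 0.0, "rz": 0.0, "grip": -1}, {"dx": 0.0, "dy": -0.0, "dz": 0.031, "rx": 0.0, "ry": 0.0, "rz": 0.0, "grip": -1}]
```

Emit:
carry_out(plan=[{"dx": 0,"dy": 0,"dz": 0,"rx": 0,"ry": 0,"rz": 0,"grip": -0.2},{"dx": 0,"dy": 0,"dz": 0,"rx": 0,"ry": 0,"rz": 0,"grip": -0.2},{"dx": 0,"dy": 0,"dz": -0.04,"rx": 0,"ry": 0,"rz": 0,"grip": 0},{"dx": 0,"dy": 0,"dz": -0.04,"rx": 0,"ry": 0,"rz": 0,"grip": 0},{"dx": 0.0405,"dy": -0.0215,"dz": 0.02,"rx": 0,"ry": 0,"rz": 0,"grip": 0},{"dx": 0.0405,"dy": -0.0215,"dz": 0.02,"rx": 0,"ry": 0,"rz": 0,"grip": 0},{"dx": 0.0405,"dy": -0.0215,"dz": 0.02,"rx": 0,"ry": 0,"rz": 0,"grip": 0},{"dx": 0.0405,"dy": -0.0215,"dz": 0.02,"rx": 0,"ry": 0,"rz": 0,"grip": 0},{"dx": 0,"dy": 0,"dz": 0,"rx": 0,"ry": 0,"rz": 0,"grip": 0},{"dx": 0,"dy": 0,"dz": 0,"rx": 0,"ry": 0,"rz": 0,"grip": 0}])

```text
t: 9.18
position: [0.6283, -0.0403, 0.1603]
tcp_rot: [[0.071, -0.997, 0.0], [-0.997, -0.071, 0.0], [-0.0, -0.0, -1.0]]
contact_force: [-0.1, -0.5, 0.3]
width: 0.501
grip_force: 0.0
```

Run:
```python
from h import *
s=observe(); print(s['position'],s['width'])
i,k=snap('wrist','w4')
a=i[150:384,130:400]
j,kd=snap('side','sd1'); b=j[145:275,195:330]
b=cv2.resize(b,None,fx=3.0,fy=3.0,interpolation=cv2.INTER_CUBIC); a=cv2.resize(a,None,fx=1.4,fy=1.4)
H=max(a.shape[0],b.shape[0]); pad=lambda z:cv2.copyMakeBorder(z,0,H-z.shape[0],0,0,0)
cv2.imwrite('pics/m1.png',np.hstack([pad(a),pad(b)])); print(a.shape,b.shape)
print((np.array(proj(k,d2w(.085,-.057,.069)))-[130,150])*1.4)
g,ks=snap('scene','sc1')
```

```text
[ 0.62829711 -0.0403424   0.16027787] 0.5007363162975286
(328, 378, 3) (390, 405, 3)
[178.15270806  83.40825501]
```

View pics/m1.png

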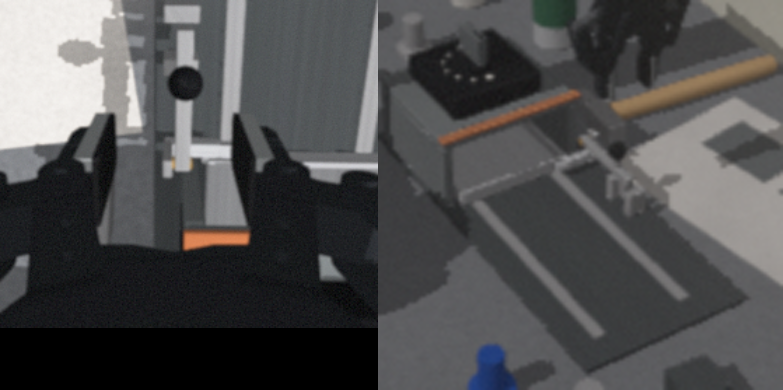

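The wrist crop shows the ball at (185,83), about 4 mm toward −x from the prediction, so the ball is at (0.622, −0.038). The side crop shows the latch and hook in the keeper at (625,190).

Emit:
carry_out(plan=[{"dx": -0.0027,"dy": 0.006,"dz": 0.031,"rx": 0,"ry": 0,"rz": 0,"grip": 0},{"dx": 0,"dy": 0,"dz": 0.031,"rx": 0,"ry": 0,"rz": 0,"grip": 0},{"dx": 0,"dy": 0,"dz": 0.031,"rx": 0,"ry": 0,"rz": 0,"grip": 0},{"dx": 0,"dy": 0,"dz": 0,"rx": 0,"ry": 0,"rz": 0,"grip": 1},{"dx": 0,"dy": 0,"dz": 0,"rx": 0,"ry": 0,"rz": 0,"grip": 1},{"dx": 0,"dy": 0,"dz": 0,"rx": 0,"ry": 0,"rz": 0,"grip": 1},{"dx": 0,"dy": 0,"dz": 0,"rx": 0,"ry": 0,"rz": 0,"grip": 1},{"dx": 0,"dy": 0,"dz": 0,"rx": 0,"ry": 0,"rz": 0,"grip": 1}], squeeze=40)

```text
t: 10.32
position: [0.6218, -0.0379, 0.067]
tcp_rot: [[0.072, -0.997, -0.0], [-0.997, -0.072, 0.0], [-0.0, 0.0, -1.0]]
contact_force: [-1.9, 1.0, -2.3]
width: 0.207
grip_force: 39.0
```

Emit:
carry_out(plan=[{"dx": -0.0027,"dy": 0,"dz": -0.0061,"rx": 0,"ry": 0,"rz": 0,"grip": 1},{"dx": -0.0033,"dy": 0,"dz": -0.0058,"rx": 0,"ry": 0,"rz": 0,"grip": 1},{"dx": -0.0039,"dy": 0,"dz": -0.0054,"rx": 0,"ry": 0,"rz": 0,"grip": 1},{"dx": -0.0044,"dy": 0,"dz": -0.005,"rx": 0,"ry": 0,"rz": 0,"grip": 1},{"dx": 0,"dy": 0,"dz": 0,"rx": 0,"ry": 0,"rz": 0,"grip": 1}])

```text
t: 10.95
position: [0.621, -0.0236, 0.0896]
tcp_rot: [[0.073, -0.997, 0.0], [-0.997, -0.073, -0.001], [0.001, -0.0, -1.0]]
contact_force: [-1.5, -0.2, -2.8]
width: 0.203
grip_force: 39.1
```

Emit:
carry_out(plan=[{"dx": 0.015,"dy": 0,"dz": 0,"rx": 0,"ry": 0,"rz": 0,"grip": 1},{"dx": 0.025,"dy": 0,"dz": 0,"rx": 0,"ry": 0,"rz": 0,"grip": 1},{"dx": 0.025,"dy": 0,"dz": 0,"rx": 0,"ry": 0,"rz": 0,"grip": 1},{"dx": 0.025,"dy": 0,"dz": 0,"rx": 0,"ry": 0,"rz": 0,"grip": 1},{"dx": 0.025,"dy": 0,"dz": 0,"rx": 0,"ry": 0,"rz": 0,"grip": 1},{"dx": 0.02,"dy": 0,"dz": 0,"rx": 0,"ry": 0,"rz": 0,"grip": 1},{"dx": 0.015,"dy": 0,"dz": 0,"rx": 0,"ry": 0,"rz": 0,"grip": 1},{"dx": 0.005,"dy": 0,"dz": 0,"rx": 0,"ry": 0,"rz": 0,"grip": 1},{"dx": 0,"dy": 0,"dz": 0,"rx": 0,"ry": 0,"rz": 0,"grip": 1}])

```text
t: 12.08
position: [0.6299, -0.1792, 0.0875]
tcp_rot: [[0.071, -0.997, -0.005], [-0.997, -0.071, 0.002], [-0.002, 0.005, -1.0]]
contact_force: [-6.0, 1.4, -5.4]
width: 0.205
grip_force: 39.5
```

Emit:
carry_out(plan=[{"dx": 0.0044,"dy": 0.001,"dz": 0.005,"rx": 0,"ry": 0,"rz": 0,"grip": 1},{"dx": 0.0039,"dy": 0,"dz": 0.0054,"rx": 0,"ry": 0,"rz": 0,"grip": 1},{"dx": 0.0033,"dy": 0,"dz": 0.0058,"rx": 0,"ry": 0,"rz": 0,"grip": 1},{"dx": 0.0027,"dy": 0,"dz": 0.0061,"rx": 0,"ry": 0,"rz": 0,"grip": 1},{"dx": 0,"dy": 0,"dz": 0,"rx": 0,"ry": 0,"rz": 0,"grip": 0},{"dx": 0,"dy": 0,"dz": 0,"rx": 0,"ry": 0,"rz": 0,"grip": 0},{"dx": 0,"dy": 0,"dz": 0,"rx": 0,"ry": 0,"rz": 0,"grip": 0}])

```text
t: 12.95
position: [0.633, -0.1935, 0.0673]
tcp_rot: [[0.072, -0.997, 0.002], [-0.997, -0.072, -0.001], [0.001, -0.002, -1.0]]
contact_force: [-0.2, -0.5, -0.3]
width: 0.503
grip_force: 0.0
```

```bash
python3 -c "
from h import *
s=observe();print(s['position'],s['width'],s['contact_force'])
go([.43,-.05,.45],-90,10)"
```

```text
[ 0.63302544 -0.19350605  0.06730231] 0.5028421478536387 [-0.19053027 -0.49587932 -0.31804248]
from -85.9 [ 0.633  -0.1935  0.0673] max 0.0383
[{"dx": -0.0157, "dy": 0.0192, "dz": -0.0383, "rx": -0.01, "ry": -0.01, "rz": 0.41, "grip": -1}, {"dx": -0.0156, "dy": 0.0192, "dz": -0.0383, "rx": -0.01, "ry": 0.0, "rz": 0.41, "grip": -1}, {"dx": -0.0155, "dy": 0.0194, "dz": -0.0383, "rx": -0.01, "ry": -0.01, "rz": 0.42, "grip": -1}, {"dx": -0.0153, "dy": 0.0195, "dz": -0.0383, "rx": -0.01, "ry": 0.0, "rz": 0.41, "grip": -1}, {"dx": -0.0152, "dy": 0.0197, "dz": -0.0383, "rx": -0.01, "ry": -0.01, "rz": 0.41, "grip": -1}, {"dx": -0.0151, "dy": 0.0197, "dz": -0.0383, "rx": -0.01, "ry": 0.0, "rz": 0.41, "grip": -1}, {"dx": -0.0149, "dy": 0.0199, "dz": -0.0383, "rx": -0.01, "ry": -0.01, "rz": 0.41, "grip": -1}, {"dx": -0.0147, "dy": 0.02, "dz": -0.0383, "rx": 0.0, "ry": -0.01, "rz": 0.41, "grip": -1}, {"dx": -0.0147, "dy": 0.02, "dz": -0.0383, "rx": -0.01, "ry": 0.0, "rz": 0.42, "grip": -1}, {"dx": -0.0145, "dy": 0.0202, "dz": -0.0383, "rx": -0.01, "ry": -0.01, "rz": 0.41, "grip": -1}]
```

Emit:
carry_out(plan=[{"dx": 0,"dy": 0,"dz": -0.045,"rx": 0,"ry": 0,"rz": 0,"grip": 0},{"dx": 0,"dy": 0.01,"dz": -0.045,"rx": 0,"ry": 0,"rz": 0,"grip": 0},{"dx": 0,"dy": 0.015,"dz": -0.045,"rx": 0,"ry": 0,"rz": 0,"grip": 0},{"dx": 0,"dy": 0.015,"dz": -0.045,"rx": 0,"ry": 0,"rz": 0,"grip": 0},{"dx": 0,"dy": 0.015,"dz": -0.045,"rx": 0,"ry": 0,"rz": 0,"grip": 0},{"dx": 0,"dy": 0.015,"dz": -0.045,"rx": 0,"ry": 0,"rz": 0,"grip": 0},{"dx": 0,"dy": 0.015,"dz": -0.045,"rx": 0,"ry": 0,"rz": 0,"grip": 0},{"dx": 0,"dy": 0.015,"dz": -0.045,"rx": 0,"ry": 0,"rz": 0,"grip": 0},{"dx": 0,"dy": 0.013,"dz": -0.045,"rx": 0,"ry": 0,"rz": 0,"grip": 0},{"dx": 0,"dy": 0,"dz": 0,"rx": 0,"ry": 0,"rz": 0,"grip": 0},{"dx": 0,"dy": 0,"dz": 0,"rx": 0,"ry": 0,"rz": 0,"grip": 0}])

```text
t: 14.32
position: [0.5197, -0.201, 0.4713]
tcp_rot: [[0.072, -0.997, 0.0], [-0.997, -0.072, -0.0], [0.0, 0.0, -1.0]]
contact_force: [0.4, 0.8, -0.3]
width: 0.501
grip_force: 0.0
```

```bash
sed -i "s/^D=dict.*/D=dict(x=.537,y=.013,t=.0665)/" h.py
python3 - <<'E'
from h import *
i,k=snap('wrist','w5'); s=observe(); print(s['position'],s['t'])
for q in [(0,-.075,.014),(.085,-.212,.069),(-.062,-.137,.026),(.062,-.137,.026),(-.062,-.013,.026),(.062,-.013,.026)]: print((np.array(proj(k,d2w(*q)))*1.5625).round())
E
```

```text
[ 0.51956691 -0.200813    0.470501  ] 14.375
[373. 338.]
[295. 240.]
[420. 295.]
[323. 295.]
[418. 384.]
[327. 384.]
```

View pics/w5.png

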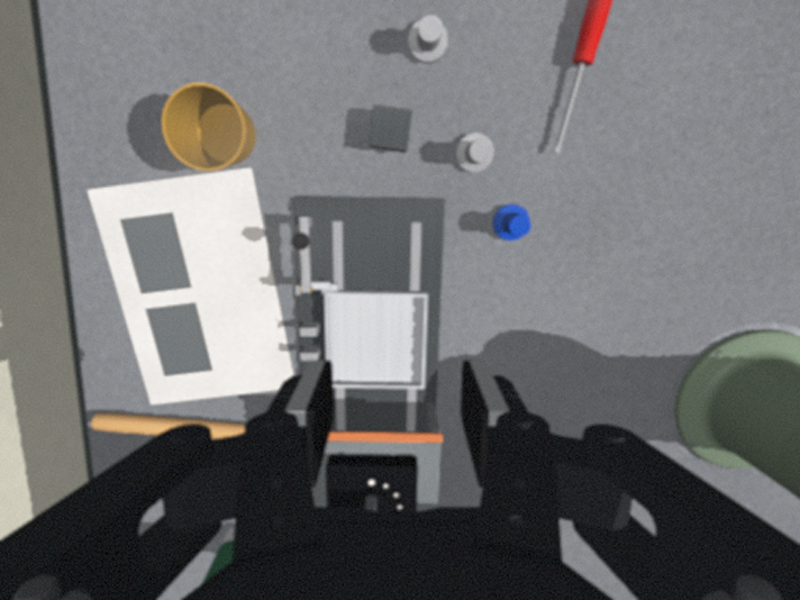

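The picture shows the empty tray out, with outer corners at (325,292), (428,293) and (424,387), and the latch ball at (301,241). Two grey blanks are at (474,153) and (428,39). The offcut is at (390,128). The blue look-alike is at (512,222) and will be left alone. The selector's line is at the largest dot.

```bash
sed -i "s/^D=dict.*/D=dict(x=.534,y=.014,t=.056)/" h.py
python3 - <<'E'
from h import *
_,k=pickle.load(open('w5.pkl','rb'))
C=lambda u,v:(u/1.5625-.2,v/1.5625-.2)
for n,u,v,z in [('c1',325,291,.026),('c2',429,292,.026),('c3',425,388,.026),('ball',301,241,.069),('b1 flange',474,153,.005),('b1 top',480,151,.05),('b2 flange',428,40,.005),('b2 top',430,31,.05),('offcut top',392,130,.03),('blue',512,223,.005)]: print(n,ray(k,*C(u,v),z).round(4))
for x in (-.031,.031):
  for y in (-.106,-.044): print('slot',x,y,d2w(x,y).round(4))
i=pickle.load(open('w5.pkl','rb'))[0]
a=cv2.resize(i[0:160,215:350],None,fx=3.5,fy=3.5,interpolation=cv2.INTER_CUBIC);cv2.imwrite('pics/crop_b.png',a)
E
```

```text
c1 [ 0.6062 -0.1252  0.026 ]
c2 [ 0.4736 -0.1333  0.026 ]
c3 [4.67e-01 3.00e-04 2.60e-02]
ball [ 0.6294 -0.1931  0.069 ]
b1 flange [ 0.4325 -0.3068  0.005 ]
b1 top [ 0.433  -0.3066  0.05  ]
b2 flange [ 0.4998 -0.4263  0.005 ]
b2 top [ 0.5004 -0.423   0.05  ]
offcut top [ 0.5341 -0.3236  0.03  ]
blue [ 0.3744 -0.2259  0.005 ]
slot -0.031 -0.106 [ 0.509  -0.0936  0.    ]
slot -0.031 -0.044 [ 0.5055 -0.0317  0.    ]
slot 0.031 -0.106 [ 0.5709 -0.0901  0.    ]
slot 0.031 -0.044 [ 0.5674 -0.0282  0.    ]
```

View pics/crop_b.png

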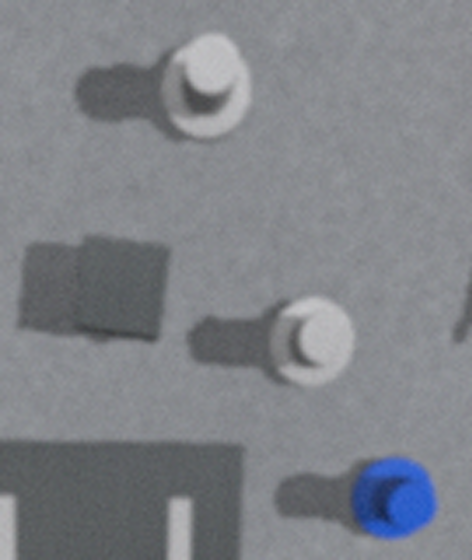

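The crop shows both plain grey blanks, at (207,85) and (312,340), with the blue one at (395,500) not wanted. Blank at (0.433, −0.307) goes first.

```bash
python3 -c "
from h import *
p,R=go([.4327,-.3067,.11],-86,8,grip=-.25)"
```

```text
from -85.9 [ 0.5196 -0.2008  0.4705] max 0.0451
[{"dx": 0.0125, "dy": 0.0117, "dz": 0.0451, "rx": 0.01, "ry": 0.01, "rz": 0.02, "grip": -0.25}, {"dx": 0.0124, "dy": 0.0117, "dz": 0.045, "rx": 0.01, "ry": 0.0, "rz": 0.02, "grip": -0.25}, {"dx": 0.0125, "dy": 0.0118, "dz": 0.0451, "rx": 0.01, "ry": 0.01, "rz": 0.01, "grip": -0.25}, {"dx": 0.0124, "dy": 0.0117, "dz": 0.0451, "rx": 0.01, "ry": 0.0, "rz": 0.02, "grip": -0.25}, {"dx": 0.0125, "dy": 0.0117, "dz": 0.045, "rx": 0.01, "ry": 0.01, "rz": 0.02, "grip": -0.25}, {"dx": 0.0124, "dy": 0.0118, "dz": 0.0451, "rx": 0.01, "ry": 0.01, "rz": 0.02, "grip": -0.25}, {"dx": 0.0125, "dy": 0.0117, "dz": 0.0451, "rx": 0.02, "ry": 0.0, "rz": 0.01, "grip": -0.25}, {"dx": 0.0124, "dy": 0.0118, "dz": 0.045, "rx": 0.01, "ry": 0.01, "rz": 0.02, "grip": -0.25}]
```

Emit:
carry_out(plan=[{"dx": 0.0125,"dy": 0.0117,"dz": 0.045,"rx": 0,"ry": 0,"rz": 0,"grip": -0.25},{"dx": 0.0125,"dy": 0.0117,"dz": 0.045,"rx": 0,"ry": 0,"rz": 0,"grip": -0.25},{"dx": 0.0125,"dy": 0.0117,"dz": 0.045,"rx": 0,"ry": 0,"rz": 0,"grip": -0.25},{"dx": 0.0125,"dy": 0.0117,"dz": 0.045,"rx": 0,"ry": 0,"rz": 0,"grip": -0.25},{"dx": 0.0125,"dy": 0.0117,"dz": 0.045,"rx": 0,"ry": 0,"rz": 0,"grip": -0.25},{"dx": 0.0125,"dy": 0.0117,"dz": 0.045,"rx": 0,"ry": 0,"rz": 0,"grip": -0.25},{"dx": 0.0125,"dy": 0.0117,"dz": 0.045,"rx": 0,"ry": 0,"rz": 0,"grip": -0.25},{"dx": 0.012,"dy": 0.0117,"dz": 0.045,"rx": 0,"ry": 0,"rz": 0,"grip": -0.25},{"dx": 0,"dy": 0,"dz": 0,"rx": 0,"ry": 0,"rz": 0,"grip": -0.25},{"dx": 0,"dy": 0,"dz": 0,"rx": 0,"ry": 0,"rz": 0,"grip": -0.25}])

```text
t: 15.62
position: [0.4337, -0.3066, 0.1123]
tcp_rot: [[0.072, -0.997, -0.0], [-0.997, -0.072, 0.0], [-0.0, 0.0, -1.0]]
contact_force: [0.5, -0.7, 1.0]
width: 0.625
grip_force: 0.0
```

Emit:
carry_out(plan=[{"dx": 0,"dy": 0.001,"dz": 0.038,"rx": 0,"ry": 0,"rz": 0,"grip": -0.25},{"dx": 0,"dy": 0,"dz": 0.038,"rx": 0,"ry": 0,"rz": 0,"grip": -0.25},{"dx": 0,"dy": 0,"dz": 0,"rx": 0,"ry": 0,"rz": 0,"grip": -0.25},{"dx": 0,"dy": 0,"dz": 0,"rx": 0,"ry": 0,"rz": 0,"grip": 1},{"dx": 0,"dy": 0,"dz": 0,"rx": 0,"ry": 0,"rz": 0,"grip": 1},{"dx": 0,"dy": 0,"dz": 0,"rx": 0,"ry": 0,"rz": 0,"grip": 1},{"dx": 0,"dy": 0,"dz": 0,"rx": 0,"ry": 0,"rz": 0,"grip": 1},{"dx": 0,"dy": 0,"dz": 0,"rx": 0,"ry": 0,"rz": 0,"grip": 1},{"dx": 0,"dy": 0,"dz": -0.03,"rx": 0,"ry": 0,"rz": 0,"grip": 1},{"dx": 0,"dy": 0,"dz": -0.04,"rx": 0,"ry": 0,"rz": 0,"grip": 1},{"dx": 0,"dy": 0,"dz": 0,"rx": 0,"ry": 0,"rz": 0,"grip": 1},{"dx": 0,"dy": 0,"dz": 0,"rx": 0,"ry": 0,"rz": 0,"grip": 1}], squeeze=70)

```text
t: 17.12
position: [0.4321, -0.3067, 0.1058]
tcp_rot: [[0.072, -0.997, -0.0], [-0.997, -0.072, -0.0], [0.0, 0.0, -1.0]]
contact_force: [-0.7, -0.3, -4.3]
width: 0.273
grip_force: 69.0
```

```bash
python3 -c "
from h import *
print(observe()['width'])
p,R=go([.5674,-.0282,.15],-86,7,grip=1)"
```

```text
0.27269747512714315
from -85.9 [ 0.4321 -0.3067  0.1058] max 0.0384
[{"dx": -0.0383, "dy": -0.0221, "dz": -0.0063, "rx": 0.0, "ry": 0.0, "rz": 0.02, "grip": 1}, {"dx": -0.0383, "dy": -0.0222, "dz": -0.0063, "rx": 0.0, "ry": 0.0, "rz": 0.02, "grip": 1}, {"dx": -0.0383, "dy": -0.0221, "dz": -0.0064, "rx": 0.0, "ry": -0.01, "rz": 0.02, "grip": 1}, {"dx": -0.0383, "dy": -0.0221, "dz": -0.0063, "rx": 0.0, "ry": 0.0, "rz": 0.02, "grip": 1}, {"dx": -0.0383, "dy": -0.0221, "dz": -0.0063, "rx": 0.0, "ry": 0.0, "rz": 0.02, "grip": 1}, {"dx": -0.0383, "dy": -0.0221, "dz": -0.0063, "rx": 0.0, "ry": 0.0, "rz": 0.02, "grip": 1}, {"dx": -0.0384, "dy": -0.0221, "dz": -0.0063, "rx": 0.0, "ry": 0.0, "rz": 0.02, "grip": 1}]
```

Emit:
carry_out(plan=[{"dx": -0.0383,"dy": -0.0221,"dz": -0.0063,"rx": 0,"ry": 0,"rz": 0,"grip": 1},{"dx": -0.0383,"dy": -0.0221,"dz": -0.0063,"rx": 0,"ry": 0,"rz": 0,"grip": 1},{"dx": -0.0383,"dy": -0.0221,"dz": -0.0063,"rx": 0,"ry": 0,"rz": 0,"grip": 1},{"dx": -0.0383,"dy": -0.0221,"dz": -0.0063,"rx": 0,"ry": 0,"rz": 0,"grip": 1},{"dx": -0.0383,"dy": -0.0221,"dz": -0.0063,"rx": 0,"ry": 0,"rz": 0,"grip": 1},{"dx": -0.0383,"dy": -0.0221,"dz": -0.0063,"rx": 0,"ry": 0,"rz": 0,"grip": 1},{"dx": -0.0383,"dy": -0.0221,"dz": -0.0063,"rx": 0,"ry": 0,"rz": 0,"grip": 1},{"dx": 0,"dy": 0,"dz": 0,"rx": 0,"ry": 0,"rz": 0,"grip": 1},{"dx": 0,"dy": 0,"dz": 0.03,"rx": 0,"ry": 0,"rz": 0,"grip": 1},{"dx": 0,"dy": 0,"dz": 0,"rx": 0,"ry": 0,"rz": 0,"grip": 1}])

```text
t: 18.38
position: [0.5638, -0.0283, 0.1165]
tcp_rot: [[0.072, -0.997, -0.008], [-0.997, -0.072, 0.001], [-0.002, 0.008, -1.0]]
contact_force: [-1.0, 0.3, -3.5]
width: 0.273
grip_force: 69.4
```

Emit:
carry_out(plan=[{"dx": 0,"dy": -0.002,"dz": 0.025,"rx": 0,"ry": 0,"rz": 0,"grip": 1},{"dx": 0,"dy": 0,"dz": 0.025,"rx": 0,"ry": 0,"rz": 0,"grip": 1},{"dx": 0,"dy": 0,"dz": 0.012,"rx": 0,"ry": 0,"rz": 0,"grip": 1},{"dx": 0,"dy": 0,"dz": 0.003,"rx": 0,"ry": 0,"rz": 0,"grip": 1},{"dx": 0,"dy": 0,"dz": 0,"rx": 0,"ry": 0,"rz": 0,"grip": 1}])

```text
t: 19.0
position: [0.5695, -0.0284, 0.0553]
tcp_rot: [[0.072, -0.997, 0.0], [-0.997, -0.072, -0.0], [0.0, -0.0, -1.0]]
contact_force: [0.0, -0.2, -3.3]
width: 0.276
grip_force: 69.4
```

Emit:
carry_out(plan=[{"dx": 0,"dy": 0.002,"dz": 0.004,"rx": 0,"ry": 0,"rz": 0,"grip": 1},{"dx": 0,"dy": 0,"dz": 0,"rx": 0,"ry": 0,"rz": 0,"grip": -0.2},{"dx": 0,"dy": 0,"dz": 0,"rx": 0,"ry": 0,"rz": 0,"grip": -0.2},{"dx": 0,"dy": 0,"dz": -0.05,"rx": 0,"ry": 0,"rz": 0,"grip": -0.2},{"dx": 0,"dy": 0,"dz": -0.05,"rx": 0,"ry": 0,"rz": 0,"grip": -0.2},{"dx": 0.0559,"dy": 0.0137,"dz": 0.004,"rx": 0,"ry": 0,"rz": 0,"grip": -0.2},{"dx": 0.0559,"dy": 0.0137,"dz": 0.004,"rx": 0,"ry": 0,"rz": 0,"grip": -0.2},{"dx": 0.0559,"dy": 0.0137,"dz": 0.004,"rx": 0,"ry": 0,"rz": 0,"grip": -0.2},{"dx": 0.0559,"dy": 0.0137,"dz": 0.004,"rx": 0,"ry": 0,"rz": 0,"grip": -0.2},{"dx": 0.0559,"dy": 0.0137,"dz": 0.004,"rx": 0,"ry": 0,"rz": 0,"grip": -0.2},{"dx": 0.0559,"dy": 0.0137,"dz": 0.004,"rx": 0,"ry": 0,"rz": 0,"grip": -0.2},{"dx": 0.0559,"dy": 0.0137,"dz": 0.004,"rx": 0,"ry": 0,"rz": 0,"grip": -0.2}])

```text
t: 20.5
position: [0.4993, -0.4274, 0.1229]
tcp_rot: [[0.072, -0.997, 0.0], [-0.997, -0.072, -0.0], [0.0, -0.0, -1.0]]
contact_force: [0.3, -0.0, 1.1]
width: 0.601
grip_force: 0.0
```

Emit:
carry_out(plan=[{"dx": 0,"dy": 0,"dz": 0,"rx": 0,"ry": 0,"rz": 0,"grip": -0.2},{"dx": 0,"dy": 0,"dz": 0,"rx": 0,"ry": 0,"rz": 0,"grip": -0.2}])

```text
t: 20.75
position: [0.4994, -0.4251, 0.1225]
tcp_rot: [[0.072, -0.997, -0.001], [-0.997, -0.072, 0.001], [-0.001, 0.001, -1.0]]
contact_force: [-0.7, -0.1, -1.0]
width: 0.599
grip_force: 0.0
```

Run:
```python
from h import *
s=observe();p=np.array(s['position']);R=np.array(s['tcp_rot']);print(p,R[:2,0])
t=np.array([.500,-.4255,.036]);print('delta tool',R.T@(t-p))
for n in('wrist','side'):
    i,k=snap(n,n+'b2'); u,v=map(int,proj(k,[.5,-.4255,.05]));print(n,u,v)
    q=i[max(0,v-45):v+45,max(0,u-45):u+45]; cv2.imwrite(f'pics/{n}b2c.png',q)
    hsv=cv2.cvtColor(i,cv2.COLOR_BGR2HSV)
    m=((i.min(2)>165)&(hsv[...,1]<40)).astype(np.uint8)
    for st in cv2.connectedComponentsWithStats(m)[2:]: pass
    _,_,st,c=cv2.connectedComponentsWithStats(m); print([(int(a[4]),*b.round()) for a,b in zip(st[1:],c[1:]) if 20<a[4]<3000 and np.hypot(*(b-[u,v]))<80])
```

```text
[ 0.49939897 -0.42513287  0.1225069 ] [ 0.07159159 -0.99743339]
delta tool [ 0.00050697 -0.00062956  0.08650599]
wrist 253 213
[(1544, np.float64(256.0), np.float64(202.0))]
side 311 295
[]
```

Emit:
carry_out(plan=[{"dx": 0.001,"dy": 0,"dz": 0.043,"rx": 0,"ry": 0,"rz": 0,"grip": -0.2},{"dx": 0,"dy": 0,"dz": 0.0435,"rx": 0,"ry": 0,"rz": 0,"grip": -0.2},{"dx": 0,"dy": 0,"dz": 0,"rx": 0,"ry": 0,"rz": 0,"grip": 0},{"dx": 0,"dy": 0,"dz": 0,"rx": 0,"ry": 0,"rz": 0,"grip": 1},{"dx": 0,"dy": 0,"dz": 0,"rx": 0,"ry": 0,"rz": 0,"grip": 1},{"dx": 0,"dy": 0,"dz": 0,"rx": 0,"ry": 0,"rz": 0,"grip": 1},{"dx": 0,"dy": 0,"dz": 0,"rx": 0,"ry": 0,"rz": 0,"grip": 1},{"dx": 0,"dy": 0,"dz": 0,"rx": 0,"ry": 0,"rz": 0,"grip": 1},{"dx": 0,"dy": 0,"dz": -0.04,"rx": 0,"ry": 0,"rz": 0,"grip": 1},{"dx": 0,"dy": 0,"dz": -0.04,"rx": 0,"ry": 0,"rz": 0,"grip": 1},{"dx": 0,"dy": 0,"dz": 0,"rx": 0,"ry": 0,"rz": 0,"grip": 1},{"dx": 0,"dy": 0,"dz": 0,"rx": 0,"ry": 0,"rz": 0,"grip": 1}])

```text
t: 22.35
position: [0.4992, -0.4261, 0.1155]
tcp_rot: [[0.072, -0.997, -0.001], [-0.997, -0.072, 0.001], [-0.001, 0.001, -1.0]]
contact_force: [0.2, 0.9, -3.8]
width: 0.28
grip_force: 69.0
```

Run:
```python
from h import *
s=observe(); print(s['width'])
i,k=snap('wrist','w6'); cv2.imwrite('pics/w6c.png',cv2.resize(i[150:384,130:400],None,fx=2,fy=2))
p,R=go([.507,-.031,.13],-86,8,grip=1)
```

```text
0.2795483800117296
from -85.9 [ 0.4989 -0.4256  0.1146] max 0.0492
[{"dx": -0.0491, "dy": -0.0046, "dz": -0.0018, "rx": 0.02, "ry": 0.02, "rz": 0.02, "grip": 1}, {"dx": -0.0492, "dy": -0.0045, "dz": -0.0019, "rx": 0.01, "ry": 0.01, "rz": 0.01, "grip": 1}, {"dx": -0.0491, "dy": -0.0045, "dz": -0.0018, "rx": 0.02, "ry": 0.02, "rz": 0.02, "grip": 1}, {"dx": -0.0491, "dy": -0.0046, "dz": -0.0019, "rx": 0.01, "ry": 0.01, "rz": 0.01, "grip": 1}, {"dx": -0.0492, "dy": -0.0045, "dz": -0.0018, "rx": 0.02, "ry": 0.02, "rz": 0.02, "grip": 1}, {"dx": -0.0491, "dy": -0.0045, "dz": -0.0019, "rx": 0.02, "ry": 0.02, "rz": 0.02, "grip": 1}, {"dx": -0.0491, "dy": -0.0045, "dz": -0.0019, "rx": 0.01, "ry": 0.01, "rz": 0.01, "grip": 1}, {"dx": -0.0492, "dy": -0.0044, "dz": -0.0019, "rx": 0.02, "ry": 0.02, "rz": 0.02, "grip": 1}]
```

View pics/w6c.png

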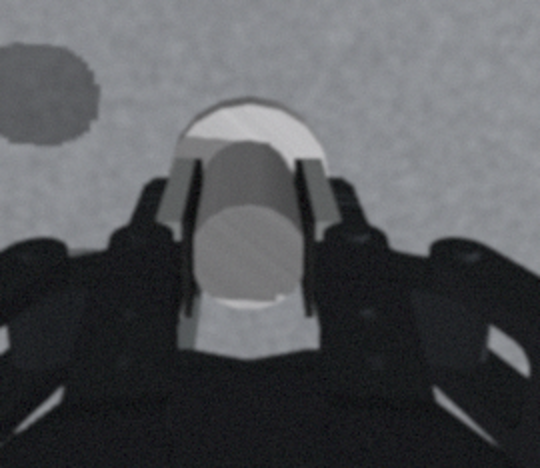

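The blank is held upright between the pads, with its top at (248,253), well centred. On to its slot.

Emit:
carry_out(plan=[{"dx": -0.0491,"dy": -0.0045,"dz": -0.0018,"rx": 0,"ry": 0,"rz": 0,"grip": 1},{"dx": -0.0491,"dy": -0.0045,"dz": -0.0018,"rx": 0,"ry": 0,"rz": 0,"grip": 1},{"dx": -0.0491,"dy": -0.0045,"dz": -0.0018,"rx": 0,"ry": 0,"rz": 0,"grip": 1},{"dx": -0.0491,"dy": -0.0045,"dz": -0.0018,"rx": 0,"ry": 0,"rz": 0,"grip": 1},{"dx": -0.0491,"dy": -0.0045,"dz": -0.0018,"rx": 0,"ry": 0,"rz": 0,"grip": 1},{"dx": -0.0491,"dy": -0.0045,"dz": -0.0018,"rx": 0,"ry": 0,"rz": 0,"grip": 1},{"dx": -0.0491,"dy": -0.0045,"dz": -0.0018,"rx": 0,"ry": 0,"rz": 0,"grip": 1},{"dx": -0.0491,"dy": -0.0045,"dz": -0.0018,"rx": 0,"ry": 0,"rz": 0,"grip": 1},{"dx": 0,"dy": 0,"dz": 0,"rx": 0,"ry": 0,"rz": 0,"grip": 1},{"dx": 0,"dy": 0,"dz": 0,"rx": 0,"ry": 0,"rz": 0,"grip": 1}])

```text
t: 23.65
position: [0.5067, -0.0322, 0.1297]
tcp_rot: [[0.073, -0.997, -0.002], [-0.997, -0.073, -0.0], [-0.0, 0.002, -1.0]]
contact_force: [-0.5, -0.4, -3.3]
width: 0.277
grip_force: 69.1
```

Emit:
carry_out(plan=[{"dx": 0,"dy": 0,"dz": 0.03,"rx": 0,"ry": 0,"rz": 0,"grip": 1},{"dx": 0,"dy": 0,"dz": 0.03,"rx": 0,"ry": 0,"rz": 0,"grip": 1},{"dx": 0,"dy": 0,"dz": 0.014,"rx": 0,"ry": 0,"rz": 0,"grip": 1},{"dx": 0,"dy": 0,"dz": 0.004,"rx": 0,"ry": 0,"rz": 0,"grip": 1},{"dx": 0,"dy": 0,"dz": 0,"rx": 0,"ry": 0,"rz": 0,"grip": 1},{"dx": 0,"dy": 0,"dz": 0,"rx": 0,"ry": 0,"rz": 0,"grip": 0},{"dx": 0,"dy": 0,"dz": 0,"rx": 0,"ry": 0,"rz": 0,"grip": 0},{"dx": 0,"dy": 0,"dz": -0.03,"rx": 0,"ry": 0,"rz": 0,"grip": 0},{"dx": 0,"dy": 0,"dz": -0.06,"rx": 0,"ry": 0,"rz": 0,"grip": 0},{"dx": 0,"dy": 0,"dz": -0.06,"rx": 0,"ry": 0,"rz": 0,"grip": 0},{"dx": -0.01,"dy": 0,"dz": -0.06,"rx": 0,"ry": 0,"rz": 0,"grip": 0},{"dx": -0.05,"dy": 0,"dz": -0.02,"rx": 0,"ry": 0,"rz": 0,"grip": 0}])

```text
t: 25.15
position: [0.5057, 0.0266, 0.2876]
tcp_rot: [[0.068, -0.998, 0.008], [-0.998, -0.068, -0.001], [0.002, -0.008, -1.0]]
contact_force: [0.6, 0.1, -0.0]
width: 0.506
grip_force: 0.0
```

Emit:
carry_out(plan=[{"dx": -0.055,"dy": 0,"dz": -0.03,"rx": 0,"ry": 0,"rz": 0,"grip": -0.2},{"dx": -0.055,"dy": 0,"dz": -0.03,"rx": 0,"ry": 0,"rz": 0,"grip": -0.2},{"dx": -0.055,"dy": 0,"dz": -0.03,"rx": 0,"ry": 0,"rz": 0,"grip": -0.2},{"dx": -0.055,"dy": 0,"dz": -0.03,"rx": 0,"ry": 0,"rz": 0,"grip": -0.2},{"dx": 0,"dy": 0,"dz": 0,"rx": 0,"ry": 0,"rz": 0,"grip": -0.2},{"dx": 0,"dy": 0,"dz": 0,"rx": 0,"ry": 0,"rz": 0,"grip": -0.2}])

```text
t: 25.9
position: [0.4871, 0.2465, 0.4022]
tcp_rot: [[0.073, -0.997, -0.0], [-0.997, -0.073, -0.0], [0.0, 0.0, -1.0]]
contact_force: [0.1, 0.1, -0.4]
width: 0.598
grip_force: 0.0
```

Run:
```python
from h import *
i,k=snap('wrist','w7'); s=observe(); print(s['position'],s['width'])
j,_=snap('side','sd2')
b=cv2.resize(j[140:270,195:330],None,fx=2.9,fy=2.9,interpolation=cv2.INTER_CUBIC); a=cv2.resize(i[:,60:450],None,fx=1.0,fy=1.0)
H=max(a.shape[0],b.shape[0]); pad=lambda z:cv2.copyMakeBorder(z,0,H-z.shape[0],0,0,0)
cv2.imwrite('pics/m2.png',np.hstack([pad(a),pad(b)]))
_,k3=pickle.load(open('w3.pkl','rb'));C=lambda u,v:(u/1.5625-.2,v/1.5625-.2)
for n,u,v,z in [('Cf',577,92,.005),('Ct',594,83,.05),('Df',598,191,.005),('Dt',613,190,.05)]:
    q=ray(k3,*C(u,v),z);print(n,q.round(4),np.array(proj(k,q))-[60,0])
```

```text
[0.48709895 0.24577686 0.40180451] 0.5969444120074399
Cf [0.4388 0.3168 0.005 ] [217.11561207 194.42425217]
Ct [0.4374 0.3184 0.05  ] [219.96095813 202.35063547]
Df [0.5546 0.3524 0.005 ] [153.53006109 208.49019643]
Dt [0.5524 0.3507 0.05  ] [151.44187261 215.72892706]
```

View pics/m2.png

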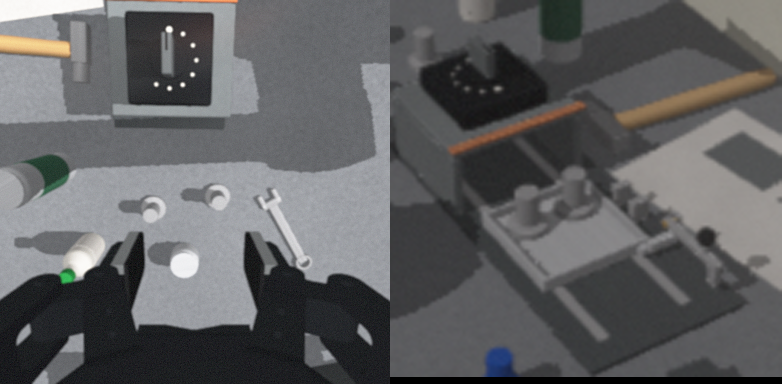

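The wrist crop shows blanks at (216,197) and (151,210), matching the earlier measurements, with the grease tin at (183,262). The selector is at the off dot, (168,30). The side crop shows both placed blanks standing in the tray. Blank C at (0.438, 0.3175) is next.

Emit:
carry_out(plan=[{"dx": -0.0107,"dy": 0.0062,"dz": 0.0417,"rx": 0,"ry": 0,"rz": 0,"grip": -0.2},{"dx": -0.0107,"dy": 0.0062,"dz": 0.0417,"rx": 0,"ry": 0,"rz": 0,"grip": -0.2},{"dx": -0.0107,"dy": 0.0062,"dz": 0.0417,"rx": 0,"ry": 0,"rz": 0,"grip": -0.2},{"dx": -0.0107,"dy": 0.0062,"dz": 0.0417,"rx": 0,"ry": 0,"rz": 0,"grip": -0.2},{"dx": -0.0107,"dy": 0.0062,"dz": 0.0417,"rx": 0,"ry": 0,"rz": 0,"grip": -0.2},{"dx": -0.0107,"dy": 0.0062,"dz": 0.0417,"rx": 0,"ry": 0,"rz": 0,"grip": -0.2},{"dx": -0.0107,"dy": 0.0062,"dz": 0.0417,"rx": 0,"ry": 0,"rz": 0,"grip": -0.2},{"dx": 0,"dy": 0,"dz": 0,"rx": 0,"ry": 0,"rz": 0,"grip": -0.2},{"dx": 0,"dy": 0,"dz": 0,"rx": 0,"ry": 0,"rz": 0,"grip": -0.2}])

```text
t: 27.12
position: [0.4396, 0.3175, 0.1116]
tcp_rot: [[0.071, -0.998, 0.001], [-0.998, -0.071, 0.0], [-0.0, -0.001, -1.0]]
contact_force: [0.4, 0.2, 0.1]
width: 0.602
grip_force: 0.0
```

```bash
cat >> h.py <<'E'
def near(x,y):
    i,k=cam('wrist'); u,v=proj(k,[x,y,.05]); s=observe()
    m=((i.min(2)>150)&(cv2.cvtColor(i,cv2.COLOR_BGR2HSV)[...,1]<40)).astype(np.uint8)
    _,_,st,c=cv2.connectedComponentsWithStats(m); print(s['position'],(u,v),[(a.tolist(),b.round(1).tolist()) for a,b in zip(st[1:],c[1:]) if 200<a[4]<4000 and np.hypot(*(b-[u,v]))<80])
    cv2.imwrite('pics/near.png',i)
E
python3 -c "
from h import *
near(.438,.3175)"
```

```text
[0.44016187 0.31790521 0.11225011] (np.float64(256.8842065753406), np.float64(219.59646162314863)) []
```

Emit:
carry_out(plan=[{"dx": 0,"dy": 0.0015,"dz": 0.038,"rx": 0,"ry": 0,"rz": 0,"grip": -0.2},{"dx": 0,"dy": 0,"dz": 0.038,"rx": 0,"ry": 0,"rz": 0,"grip": -0.2},{"dx": 0,"dy": 0,"dz": 0,"rx": 0,"ry": 0,"rz": 0,"grip": 0},{"dx": 0,"dy": 0,"dz": 0,"rx": 0,"ry": 0,"rz": 0,"grip": 1},{"dx": 0,"dy": 0,"dz": 0,"rx": 0,"ry": 0,"rz": 0,"grip": 1},{"dx": 0,"dy": 0,"dz": 0,"rx": 0,"ry": 0,"rz": 0,"grip": 1},{"dx": 0,"dy": 0,"dz": 0,"rx": 0,"ry": 0,"rz": 0,"grip": 1},{"dx": 0,"dy": 0,"dz": 0,"rx": 0,"ry": 0,"rz": 0,"grip": 1},{"dx": 0,"dy": 0,"dz": -0.05,"rx": 0,"ry": 0,"rz": 0,"grip": 1},{"dx": 0,"dy": 0,"dz": -0.055,"rx": 0,"ry": 0,"rz": 0,"grip": 1},{"dx": 0,"dy": 0,"dz": -0.055,"rx": 0,"ry": 0,"rz": 0,"grip": 1},{"dx": 0,"dy": 0,"dz": -0.055,"rx": 0,"ry": 0,"rz": 0,"grip": 1}])

```text
t: 28.68
position: [0.4366, 0.3179, 0.252]
tcp_rot: [[0.072, -0.997, 0.0], [-0.997, -0.072, 0.001], [-0.001, -0.0, -1.0]]
contact_force: [1.4, 0.1, -3.3]
width: 0.279
grip_force: 69.6
```

```bash
python3 -c "
from h import *
s=observe();print(s['position'],s['width'])
go([.509,-.0936,.25],-86,9,grip=1)"
```

```text
[0.43662539 0.31794345 0.25200779] 0.2790498012484849
from -85.9 [0.4366 0.3179 0.252 ] max 0.0462
[{"dx": 0.0462, "dy": -0.0047, "dz": 0.0002, "rx": 0.0, "ry": 0.0, "rz": 0.02, "grip": 1}, {"dx": 0.0462, "dy": -0.0048, "dz": 0.0002, "rx": 0.0, "ry": 0.01, "rz": 0.01, "grip": 1}, {"dx": 0.0462, "dy": -0.0047, "dz": 0.0002, "rx": 0.0, "ry": 0.0, "rz": 0.02, "grip": 1}, {"dx": 0.0461, "dy": -0.0048, "dz": 0.0002, "rx": 0.0, "ry": 0.01, "rz": 0.01, "grip": 1}, {"dx": 0.0462, "dy": -0.0047, "dz": 0.0002, "rx": 0.0, "ry": 0.0, "rz": 0.02, "grip": 1}, {"dx": 0.0462, "dy": -0.0048, "dz": 0.0002, "rx": 0.0, "ry": 0.0, "rz": 0.01, "grip": 1}, {"dx": 0.0462, "dy": -0.0048, "dz": 0.0002, "rx": -0.01, "ry": 0.01, "rz": 0.02, "grip": 1}, {"dx": 0.0462, "dy": -0.0048, "dz": 0.0003, "rx": 0.0, "ry": 0.0, "rz": 0.02, "grip": 1}, {"dx": 0.0461, "dy": -0.0048, "dz": 0.0002, "rx": 0.0, "ry": 0.0, "rz": 0.01, "grip": 1}]
```

Emit:
carry_out(plan=[{"dx": 0.0462,"dy": -0.0048,"dz": 0,"rx": 0,"ry": 0,"rz": 0,"grip": 1},{"dx": 0.0462,"dy": -0.0048,"dz": 0,"rx": 0,"ry": 0,"rz": 0,"grip": 1},{"dx": 0.0462,"dy": -0.0048,"dz": 0,"rx": 0,"ry": 0,"rz": 0,"grip": 1},{"dx": 0.0462,"dy": -0.0048,"dz": 0,"rx": 0,"ry": 0,"rz": 0,"grip": 1},{"dx": 0.0462,"dy": -0.0048,"dz": 0,"rx": 0,"ry": 0,"rz": 0,"grip": 1},{"dx": 0.0462,"dy": -0.0048,"dz": 0,"rx": 0,"ry": 0,"rz": 0,"grip": 1},{"dx": 0.0462,"dy": -0.0048,"dz": 0,"rx": 0,"ry": 0,"rz": 0,"grip": 1},{"dx": 0.0462,"dy": -0.0048,"dz": 0,"rx": 0,"ry": 0,"rz": 0,"grip": 1},{"dx": 0.0462,"dy": -0.0048,"dz": 0,"rx": 0,"ry": 0,"rz": 0,"grip": 1},{"dx": 0,"dy": 0,"dz": 0.06,"rx": 0,"ry": 0,"rz": 0,"grip": 1},{"dx": 0,"dy": 0,"dz": 0.06,"rx": 0,"ry": 0,"rz": 0,"grip": 1},{"dx": 0,"dy": 0,"dz": 0,"rx": 0,"ry": 0,"rz": 0,"grip": 1}])

```text
t: 30.18
position: [0.5059, -0.0922, 0.126]
tcp_rot: [[0.072, -0.997, -0.01], [-0.997, -0.072, 0.003], [-0.004, 0.01, -1.0]]
contact_force: [-0.7, -0.3, -2.9]
width: 0.275
grip_force: 69.7
```

Emit:
carry_out(plan=[{"dx": 0,"dy": 0,"dz": 0,"rx": 0,"ry": 0,"rz": 0,"grip": 1}])

```text
t: 30.3
position: [0.5113, -0.0937, 0.1315]
tcp_rot: [[0.072, -0.997, 0.002], [-0.997, -0.072, -0.001], [0.001, -0.002, -1.0]]
contact_force: [1.0, -0.2, -3.6]
width: 0.274
grip_force: 69.7
```

Emit:
carry_out(plan=[{"dx": 0,"dy": 0,"dz": 0.03,"rx": 0,"ry": 0,"rz": 0,"grip": 1},{"dx": 0,"dy": 0,"dz": 0.03,"rx": 0,"ry": 0,"rz": 0,"grip": 1},{"dx": 0,"dy": 0,"dz": 0.012,"rx": 0,"ry": 0,"rz": 0,"grip": 1},{"dx": 0,"dy": 0,"dz": 0,"rx": 0,"ry": 0,"rz": 0,"grip": 1}])

```text
t: 30.8
position: [0.5111, -0.0937, 0.0587]
tcp_rot: [[0.072, -0.997, 0.001], [-0.997, -0.072, -0.0], [0.001, -0.001, -1.0]]
contact_force: [0.2, -0.3, -1.8]
width: 0.272
grip_force: 70.0
```

Emit:
carry_out(plan=[{"dx": 0,"dy": 0.0015,"dz": 0.0065,"rx": 0,"ry": 0,"rz": 0,"grip": 1},{"dx": 0,"dy": 0,"dz": 0,"rx": 0,"ry": 0,"rz": 0,"grip": 0},{"dx": 0,"dy": 0,"dz": 0,"rx": 0,"ry": 0,"rz": 0,"grip": 0},{"dx": 0,"dy": 0,"dz": -0.03,"rx": 0,"ry": 0,"rz": 0,"grip": 0},{"dx": 0,"dy": 0,"dz": -0.06,"rx": 0,"ry": 0,"rz": 0,"grip": 0},{"dx": 0,"dy": 0,"dz": -0.06,"rx": 0,"ry": 0,"rz": 0,"grip": 0},{"dx": -0.049,"dy": -0.0084,"dz": -0.05,"rx": 0,"ry": 0,"rz": 0,"grip": 0},{"dx": -0.049,"dy": -0.0084,"dz": 0,"rx": 0,"ry": 0,"rz": 0,"grip": 0},{"dx": -0.049,"dy": -0.0084,"dz": 0,"rx": 0,"ry": 0,"rz": 0,"grip": 0},{"dx": -0.049,"dy": -0.0084,"dz": 0,"rx": 0,"ry": 0,"rz": 0,"grip": 0},{"dx": -0.049,"dy": -0.0084,"dz": 0,"rx": 0,"ry": 0,"rz": 0,"grip": 0},{"dx": -0.049,"dy": -0.0084,"dz": 0,"rx": 0,"ry": 0,"rz": 0,"grip": 0}])

```text
t: 32.3
position: [0.5374, 0.1993, 0.246]
tcp_rot: [[0.072, -0.997, 0.001], [-0.997, -0.072, 0.0], [-0.0, -0.001, -1.0]]
contact_force: [0.4, -0.3, 0.4]
width: 0.497
grip_force: 0.0
```

Emit:
carry_out(plan=[{"dx": -0.049,"dy": -0.0084,"dz": 0,"rx": 0,"ry": 0,"rz": 0,"grip": -0.2},{"dx": -0.049,"dy": -0.0084,"dz": 0,"rx": 0,"ry": 0,"rz": 0,"grip": -0.2},{"dx": -0.049,"dy": -0.0084,"dz": 0.02,"rx": 0,"ry": 0,"rz": 0,"grip": -0.2},{"dx": 0,"dy": 0,"dz": 0.06,"rx": 0,"ry": 0,"rz": 0,"grip": -0.2},{"dx": 0,"dy": 0,"dz": 0.03,"rx": 0,"ry": 0,"rz": 0,"grip": -0.2},{"dx": 0,"dy": 0,"dz": 0,"rx": 0,"ry": 0,"rz": 0,"grip": -0.2},{"dx": 0,"dy": 0,"dz": 0,"rx": 0,"ry": 0,"rz": 0,"grip": -0.2}])

```text
t: 33.17
position: [0.5528, 0.3465, 0.1372]
tcp_rot: [[0.072, -0.997, 0.002], [-0.997, -0.072, 0.001], [-0.001, -0.002, -1.0]]
contact_force: [0.1, -0.2, 0.0]
width: 0.598
grip_force: 0.0
```

Run:
```python
from h import *
i,k=snap('wrist','w8'); s=observe(); print(s['position'],s['width'])
print(proj(k,[.5535,.3515,.05]),proj(k,[.5535,.3515,.005]))
j,_=snap('side','sd3')
b=cv2.resize(j[140:270,195:330],None,fx=2.9,fy=2.9,interpolation=cv2.INTER_CUBIC); a=i[:,60:450]
H=max(a.shape[0],b.shape[0]); pad=lambda z:cv2.copyMakeBorder(z,0,H-z.shape[0],0,0,0)
cv2.imwrite('pics/m3.png',np.hstack([pad(a),pad(b)]))
```

```text
[0.55312972 0.34657405 0.13770539] 0.6011976561052808
(np.float64(253.11463516281967), np.float64(213.941801053436)) (np.float64(253.25944466787598), np.float64(197.76099845833826))
```

View pics/m3.png

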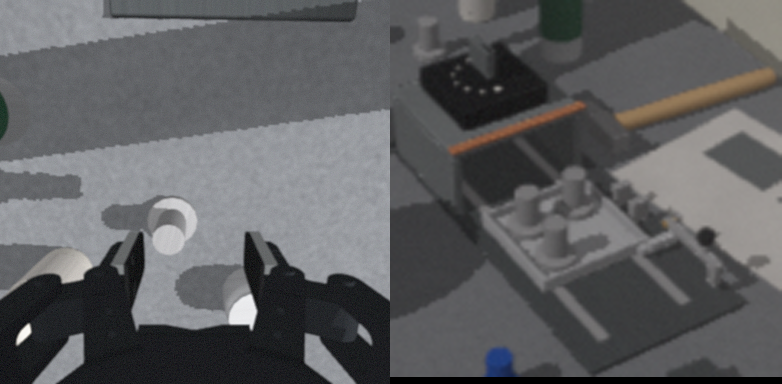

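The wrist crop shows blank D now at flange (172,223), top (168,239). It has been knocked aside but still stands. The tin is at (245,290). The side crop shows three blanks in the tray.

Run:
```python
from h import *
_,k=pickle.load(open('w8.pkl','rb'))
s=observe();p=np.array(s['position']);R=np.array(s['tcp_rot'])
a=ray(k,232,222,.007);b=ray(k,228,239,.05);print(a,b,'tin',ray(k,302,308,.045))
t=(a+b)/2;t[2]=.036;print(t,'delta',R.T@(t-p))
```

```text
[0.57149669 0.37559534 0.007     ] [0.5716293  0.37355123 0.05      ] tin [0.50552873 0.43520888 0.045     ]
[0.57156299 0.37457329 0.036     ] delta [-0.02645466 -0.01998599  0.10192202]
```

Emit:
carry_out(plan=[{"dx": -0.0265,"dy": -0.02,"dz": 0.02,"rx": 0,"ry": 0,"rz": 0,"grip": -0.2},{"dx": 0,"dy": 0,"dz": 0,"rx": 0,"ry": 0,"rz": 0,"grip": -0.2},{"dx": 0,"dy": 0,"dz": 0.041,"rx": 0,"ry": 0,"rz": 0,"grip": -0.2},{"dx": 0,"dy": 0,"dz": 0.041,"rx": 0,"ry": 0,"rz": 0,"grip": -0.2},{"dx": 0,"dy": 0,"dz": 0,"rx": 0,"ry": 0,"rz": 0,"grip": 1},{"dx": 0,"dy": 0,"dz": 0,"rx": 0,"ry": 0,"rz": 0,"grip": 1},{"dx": 0,"dy": 0,"dz": 0,"rx": 0,"ry": 0,"rz": 0,"grip": 1},{"dx": 0,"dy": 0,"dz": 0,"rx": 0,"ry": 0,"rz": 0,"grip": 1},{"dx": 0,"dy": 0,"dz": 0,"rx": 0,"ry": 0,"rz": 0,"grip": 1},{"dx": 0,"dy": 0,"dz": -0.06,"rx": 0,"ry": 0,"rz": 0,"grip": 1},{"dx": 0,"dy": 0,"dz": -0.06,"rx": 0,"ry": 0,"rz": 0,"grip": 1},{"dx": 0,"dy": 0,"dz": -0.06,"rx": 0,"ry": 0,"rz": 0,"grip": 1}])

```text
t: 34.78
position: [0.5694, 0.3738, 0.2152]
tcp_rot: [[0.072, -0.997, -0.001], [-0.997, -0.072, 0.0], [-0.0, 0.001, -1.0]]
contact_force: [0.8, 0.4, -3.6]
width: 0.276
grip_force: 69.2
```

Emit:
carry_out(plan=[{"dx": 0,"dy": 0,"dz": -0.035,"rx": 0,"ry": 0,"rz": 0,"grip": 1},{"dx": 0,"dy": 0,"dz": 0,"rx": 0,"ry": 0,"rz": 0,"grip": 1}])

```text
t: 35.02
position: [0.5714, 0.3748, 0.2523]
tcp_rot: [[0.072, -0.997, 0.006], [-0.997, -0.072, 0.003], [-0.003, -0.006, -1.0]]
contact_force: [-0.1, 0.4, -3.8]
width: 0.282
grip_force: 69.2
```

```bash
python3 -c "
from h import *
s=observe();print(s['position'],s['width'])
go([.5715,-.0905,.25],-86,10,grip=1)" | cut -c1-400
```

```text
[0.57143465 0.37484983 0.25233449] 0.28203322188139374
from -85.9 [0.5714 0.3748 0.2523] max 0.0465
[{"dx": 0.0464, "dy": 0.0034, "dz": 0.0001, "rx": -0.04, "ry": 0.02, "rz": 0.01, "grip": 1}, {"dx": 0.0464, "dy": 0.0033, "dz": 0.0001, "rx": -0.03, "ry": 0.01, "rz": 0.02, "grip": 1}, {"dx": 0.0464, "dy": 0.0033, "dz": 0.0001, "rx": -0.04, "ry": 0.02, "rz": 0.01, "grip": 1}, {"dx": 0.0465, "dy": 0.0034, "dz": 0.0001, "rx": -0.03, "ry": 0.02, "rz": 0.02, "grip": 1}, {"dx": 0.0464, "dy": 0.0033, "d
```

Emit:
carry_out(plan=[{"dx": 0.0464,"dy": 0.0033,"dz": 0,"rx": 0,"ry": 0,"rz": 0,"grip": 1},{"dx": 0.0464,"dy": 0.0033,"dz": 0,"rx": 0,"ry": 0,"rz": 0,"grip": 1},{"dx": 0.0464,"dy": 0.0033,"dz": 0,"rx": 0,"ry": 0,"rz": 0,"grip": 1},{"dx": 0.0464,"dy": 0.0033,"dz": 0,"rx": 0,"ry": 0,"rz": 0,"grip": 1},{"dx": 0.0464,"dy": 0.0033,"dz": 0,"rx": 0,"ry": 0,"rz": 0,"grip": 1},{"dx": 0.0464,"dy": 0.0033,"dz": 0,"rx": 0,"ry": 0,"rz": 0,"grip": 1},{"dx": 0.0464,"dy": 0.0033,"dz": 0,"rx": 0,"ry": 0,"rz": 0,"grip": 1},{"dx": 0.0464,"dy": 0.0033,"dz": 0,"rx": 0,"ry": 0,"rz": 0,"grip": 1},{"dx": 0.0464,"dy": 0.0033,"dz": 0,"rx": 0,"ry": 0,"rz": 0,"grip": 1},{"dx": 0.0464,"dy": 0.0033,"dz": 0,"rx": 0,"ry": 0,"rz": 0,"grip": 1},{"dx": 0,"dy": 0,"dz": 0.06,"rx": 0,"ry": 0,"rz": 0,"grip": 1},{"dx": 0,"dy": 0,"dz": 0.06,"rx": 0,"ry": 0,"rz": 0,"grip": 1}])

```text
t: 36.52
position: [0.5693, -0.092, 0.1255]
tcp_rot: [[0.07, -0.998, -0.001], [-0.998, -0.07, 0.0], [-0.001, 0.001, -1.0]]
contact_force: [0.8, -0.6, -3.0]
width: 0.276
grip_force: 69.6
```

Emit:
carry_out(plan=[{"dx": 0,"dy": 0,"dz": 0,"rx": 0,"ry": 0,"rz": 0,"grip": 1},{"dx": 0,"dy": 0,"dz": 0,"rx": 0,"ry": 0,"rz": 0,"grip": 1}])

```text
t: 36.78
position: [0.5707, -0.0912, 0.1291]
tcp_rot: [[0.072, -0.997, -0.0], [-0.997, -0.072, 0.0], [-0.0, 0.0, -1.0]]
contact_force: [1.0, -0.2, -2.1]
width: 0.281
grip_force: 69.6
```

Emit:
carry_out(plan=[{"dx": 0,"dy": 0,"dz": 0.03,"rx": 0,"ry": 0,"rz": 0,"grip": 1},{"dx": 0,"dy": 0,"dz": 0.03,"rx": 0,"ry": 0,"rz": 0,"grip": 1},{"dx": 0,"dy": 0,"dz": 0.013,"rx": 0,"ry": 0,"rz": 0,"grip": 1},{"dx": 0,"dy": 0,"dz": 0.004,"rx": 0,"ry": 0,"rz": 0,"grip": 1},{"dx": 0,"dy": 0,"dz": 0,"rx": 0,"ry": 0,"rz": 0,"grip": 1},{"dx": 0,"dy": 0,"dz": 0,"rx": 0,"ry": 0,"rz": 0,"grip": 0},{"dx": 0,"dy": 0,"dz": 0,"rx": 0,"ry": 0,"rz": 0,"grip": 0},{"dx": 0,"dy": 0,"dz": -0.03,"rx": 0,"ry": 0,"rz": 0,"grip": 0},{"dx": 0,"dy": 0,"dz": -0.06,"rx": 0,"ry": 0,"rz": 0,"grip": 0},{"dx": 0,"dy": 0,"dz": -0.02,"rx": 0,"ry": 0,"rz": 0,"grip": 0},{"dx": 0,"dy": 0,"dz": 0,"rx": 0,"ry": 0,"rz": 0,"grip": 0}])

```text
t: 38.15
position: [0.5719, -0.0917, 0.1637]
tcp_rot: [[0.072, -0.997, 0.005], [-0.997, -0.072, -0.001], [0.002, -0.004, -1.0]]
contact_force: [0.4, -0.4, -0.8]
width: 0.5
grip_force: 0.0
```

Run:
```python
from h import *
s=observe();p=np.array(s['position']);R=np.array(s['tcp_rot']);print(p,s['width'],s['joints'])
j,_=snap('scene','sc4');j2,_=snap('side','sd4')
for z,y in ((.15,-.1935),(.067,-.1935)): print((R.T@(np.array([.6300,y,z])-p)).round(4))
```

```text
[ 0.57193315 -0.0917107   0.16370469] 0.5004765185000204 [-1.64101113e+01  2.54214855e+01 -1.39689652e+01  5.03377029e+01
  4.95204110e-04 -1.10545705e+02]
[ 0.1057 -0.0505  0.0141]
[ 0.1056 -0.0501  0.0971]
```

Emit:
carry_out(plan=[{"dx": 0.035,"dy": -0.0165,"dz": 0,"rx": 0,"ry": 0,"rz": 0,"grip": 0},{"dx": 0.035,"dy": -0.0165,"dz": 0,"rx": 0,"ry": 0,"rz": 0,"grip": 0},{"dx": 0.035,"dy": -0.0165,"dz": 0,"rx": 0,"ry": 0,"rz": 0,"grip": 0},{"dx": 0,"dy": 0,"dz": 0,"rx": 0,"ry": 0,"rz": 0,"grip": 0},{"dx": 0,"dy": 0,"dz": 0,"rx": 0,"ry": 0,"rz": 0,"grip": 0},{"dx": 0,"dy": 0,"dz": 0,"rx": 0,"ry": 0,"rz": 0,"grip": 0}])

```text
t: 39.0
position: [0.6264, -0.1912, 0.1605]
tcp_rot: [[0.073, -0.997, -0.002], [-0.997, -0.073, 0.001], [-0.001, 0.002, -1.0]]
contact_force: [0.1, -0.3, 1.2]
width: 0.503
grip_force: 0.0
```

Run:
```python
from h import *
s=observe();p=np.array(s['position']);R=np.array(s['tcp_rot']);print(p)
i,k=cam('wrist'); u,v=map(int,proj(k,[.63,-.1935,.069]));m=(i.max(2)<45).astype(np.uint8); m[:v-30]=0;m[v+30:]=0;m[:,:u-25]=0;m[:,u+25:]=0
_,_,st,c=cv2.connectedComponentsWithStats(m);print(u,v,[(a[4],b.round(1).tolist(),ray(k,*b,.069).round(4).tolist()) for a,b in zip(st[1:],c[1:]) if a[4]>50])
```

```text
[ 0.62635161 -0.19117714  0.16046339]
249 202 [(np.int32(447), [248.4, 203.5], [0.6308, -0.1929, 0.069])]
```

Emit:
carry_out(plan=[{"dx": 0.002,"dy": -0.0035,"dz": 0.031,"rx": 0,"ry": 0,"rz": 0,"grip": 0},{"dx": 0,"dy": 0,"dz": 0.031,"rx": 0,"ry": 0,"rz": 0,"grip": 0},{"dx": 0,"dy": 0,"dz": 0.031,"rx": 0,"ry": 0,"rz": 0,"grip": 0},{"dx": 0,"dy": 0,"dz": 0,"rx": 0,"ry": 0,"rz": 0,"grip": 0},{"dx": 0,"dy": 0,"dz": 0,"rx": 0,"ry": 0,"rz": 0,"grip": 1},{"dx": 0,"dy": 0,"dz": 0,"rx": 0,"ry": 0,"rz": 0,"grip": 1},{"dx": 0,"dy": 0,"dz": 0,"rx": 0,"ry": 0,"rz": 0,"grip": 1},{"dx": 0,"dy": 0,"dz": 0,"rx": 0,"ry": 0,"rz": 0,"grip": 1},{"dx": 0,"dy": 0,"dz": 0,"rx": 0,"ry": 0,"rz": 0,"grip": 1}], squeeze=45)

```text
t: 40.17
position: [0.6307, -0.1943, 0.0699]
tcp_rot: [[0.072, -0.997, 0.0], [-0.997, -0.072, -0.001], [0.001, 0.0, -1.0]]
contact_force: [-5.2, 0.3, 6.8]
width: 0.205
grip_force: 44.1
```

Emit:
carry_out(plan=[{"dx": -0.0027,"dy": 0,"dz": -0.0061,"rx": 0,"ry": 0,"rz": 0,"grip": 1},{"dx": -0.0033,"dy": 0,"dz": -0.0058,"rx": 0,"ry": 0,"rz": 0,"grip": 1},{"dx": -0.0039,"dy": 0,"dz": -0.0054,"rx": 0,"ry": 0,"rz": 0,"grip": 1},{"dx": -0.0044,"dy": 0,"dz": -0.005,"rx": 0,"ry": 0,"rz": 0,"grip": 1},{"dx": -0.008,"dy": 0,"dz": 0,"rx": 0,"ry": 0,"rz": 0,"grip": 1},{"dx": -0.016,"dy": -0.0005,"dz": 0,"rx": 0,"ry": 0,"rz": 0,"grip": 1},{"dx": -0.02,"dy": -0.0005,"dz": 0,"rx": 0,"ry": 0,"rz": 0,"grip": 1},{"dx": -0.02,"dy": -0.0005,"dz": 0,"rx": 0,"ry": 0,"rz": 0,"grip": 1},{"dx": -0.02,"dy": -0.0005,"dz": 0,"rx": 0,"ry": 0,"rz": 0,"grip": 1},{"dx": -0.012,"dy": 0,"dz": 0,"rx": 0,"ry": 0,"rz": 0,"grip": 1},{"dx": -0.005,"dy": 0,"dz": 0,"rx": 0,"ry": 0,"rz": 0,"grip": 1},{"dx": 0,"dy": 0,"dz": 0,"rx": 0,"ry": 0,"rz": 0,"grip": 1}])

```text
t: 41.68
position: [0.6241, -0.0778, 0.09]
tcp_rot: [[0.073, -0.997, -0.001], [-0.997, -0.073, 0.002], [-0.002, 0.001, -1.0]]
contact_force: [-2.4, 1.4, -5.4]
width: 0.2
grip_force: 44.1
```

Emit:
carry_out(plan=[{"dx": -0.01,"dy": 0,"dz": 0,"rx": 0,"ry": 0,"rz": 0,"grip": 1},{"dx": -0.015,"dy": -0.0005,"dz": 0,"rx": 0,"ry": 0,"rz": 0,"grip": 1},{"dx": -0.015,"dy": -0.0005,"dz": 0,"rx": 0,"ry": 0,"rz": 0,"grip": 1},{"dx": -0.01,"dy": 0,"dz": 0,"rx": 0,"ry": 0,"rz": 0,"grip": 1},{"dx": -0.005,"dy": 0,"dz": 0,"rx": 0,"ry": 0,"rz": 0,"grip": 1},{"dx": -0.002,"dy": 0,"dz": 0,"rx": 0,"ry": 0,"rz": 0,"grip": 1},{"dx": 0,"dy": 0,"dz": 0,"rx": 0,"ry": 0,"rz": 0,"grip": 1}])

```text
t: 42.55
position: [0.6213, -0.0244, 0.0912]
tcp_rot: [[0.071, -0.998, -0.001], [-0.998, -0.07, -0.005], [0.005, 0.001, -1.0]]
contact_force: [-7.0, -5.3, 0.5]
width: 0.201
grip_force: 44.6
```

Emit:
carry_out(plan=[{"dx": 0.0044,"dy": 0,"dz": 0.005,"rx": 0,"ry": 0,"rz": 0,"grip": 1},{"dx": 0.0039,"dy": 0,"dz": 0.0054,"rx": 0,"ry": 0,"rz": 0,"grip": 1},{"dx": 0.0033,"dy": 0,"dz": 0.0058,"rx": 0,"ry": 0,"rz": 0,"grip": 1},{"dx": 0.0027,"dy": 0,"dz": 0.0061,"rx": 0,"ry": 0,"rz": 0,"grip": 1},{"dx": 0,"dy": 0,"dz": 0,"rx": 0,"ry": 0,"rz": 0,"grip": 1}])

```text
t: 43.18
position: [0.6222, -0.0374, 0.0706]
tcp_rot: [[0.07, -0.998, -0.0], [-0.998, -0.07, -0.001], [0.001, 0.0, -1.0]]
contact_force: [-11.5, -2.2, 13.9]
width: 0.198
grip_force: 45.9
```

Emit:
carry_out(plan=[{"dx": 0,"dy": 0,"dz": 0,"rx": 0,"ry": 0,"rz": 0,"grip": 0},{"dx": 0,"dy": 0,"dz": 0,"rx": 0,"ry": 0,"rz": 0,"grip": 0},{"dx": 0,"dy": 0,"dz": 0,"rx": 0,"ry": 0,"rz": 0,"grip": 0},{"dx": 0,"dy": 0,"dz": -0.05,"rx": 0,"ry": 0,"rz": 0,"grip": 0},{"dx": 0,"dy": 0,"dz": -0.05,"rx": 0,"ry": 0,"rz": 0,"grip": 0},{"dx": -0.02,"dy": 0,"dz": -0.05,"rx": 0,"ry": 0,"rz": 0,"grip": 0},{"dx": 0,"dy": 0,"dz": 0,"rx": 0,"ry": 0,"rz": 0,"grip": 0},{"dx": 0,"dy": 0,"dz": 0,"rx": 0,"ry": 0,"rz": 0,"grip": 0}])

```text
t: 44.18
position: [0.6211, -0.0162, 0.2179]
tcp_rot: [[0.072, -0.997, -0.0], [-0.997, -0.072, 0.0], [-0.0, 0.0, -1.0]]
contact_force: [0.4, -0.2, -0.2]
width: 0.5
grip_force: 0.0
```

Run:
```python
from h import *
s=observe();print(s['position'],s['width'])
i,k=snap('wrist','w9'); j,kd=snap('side','sd5'); g,ks=snap('scene','sc5')
# compare ball with start in fixed cameras
for n,a,f,P in (('side','side0.pkl',j,kd),('scene','scene0.pkl',g,ks)):
    b,_=pickle.load(open(a,'rb')); u,v=map(int,proj(P,[.6222,-.0375,.069])); w=10
    def c(im):
        m=(im.max(2)<60).astype(float)[v-w:v+w,u-w:u+w]; yy,xx=np.mgrid[v-w:v+w,u-w:u+w]; return (m.sum(),(xx*m).sum()/m.sum(),(yy*m).sum()/m.sum())
    print(n,(u,v),np.round(c(b),2),np.round(c(f),2))
b=cv2.resize(j[140:270,195:330],None,fx=3,fy=3,interpolation=cv2.INTER_CUBIC); a=cv2.resize(i[60:384,100:450],None,fx=1.1,fy=1.1)
H=max(a.shape[0],b.shape[0]); pad=lambda z:cv2.copyMakeBorder(z,0,H-z.shape[0],0,0,0)
cv2.imwrite('pics/m4.png',np.hstack([pad(a),pad(b)]))
```

```text
[ 0.6210709  -0.01624534  0.21789734] 0.5000714339229249
side (274, 194) [ 67.   270.57 198.13] [ 49.   271.2  194.67]
scene (238, 218) [ 17.   238.65 218.76] [ 16.   238.5  218.81]
```

View pics/m4.png

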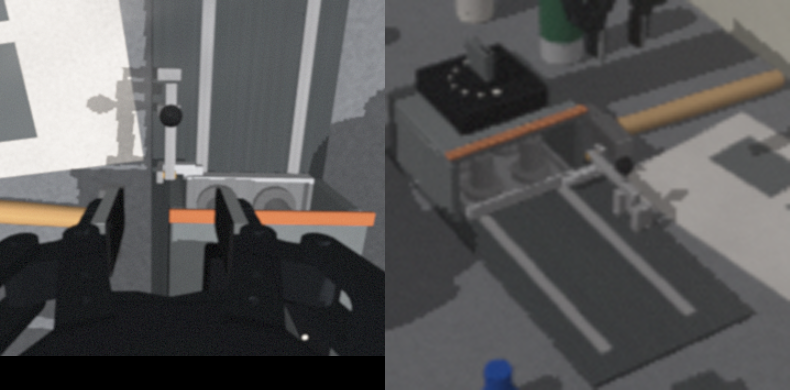

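The side crop shows the tray in the tunnel with the blanks standing. The latch bar is level with its hook in the keeper at (630,205), and the ball is exactly where it started. The selector is still off. Now to switch on.

Emit:
carry_out(plan=[{"dx": -0.0342,"dy": 0.0207,"dz": -0.006,"rx": 0,"ry": 0,"rz": 0,"grip": 0},{"dx": -0.0342,"dy": 0.0207,"dz": -0.006,"rx": 0,"ry": 0,"rz": 0,"grip": 0},{"dx": -0.0342,"dy": 0.0207,"dz": -0.006,"rx": 0,"ry": 0,"rz": 0,"grip": 0},{"dx": -0.0342,"dy": 0.0207,"dz": -0.006,"rx": 0,"ry": 0,"rz": 0,"grip": 0},{"dx": 0,"dy": 0,"dz": 0,"rx": 0,"ry": 0,"rz": 0,"grip": 0},{"dx": 0,"dy": 0,"dz": 0,"rx": 0,"ry": 0,"rz": 0,"grip": 0},{"dx": 0,"dy": 0,"dz": 0,"rx": 0,"ry": 0,"rz": 0,"grip": 0}])

```text
t: 45.2
position: [0.529, 0.1132, 0.2416]
tcp_rot: [[0.071, -0.997, -0.001], [-0.997, -0.071, -0.0], [0.0, 0.001, -1.0]]
contact_force: [0.0, 0.8, 0.7]
width: 0.499
grip_force: 0.0
```

Run:
```python
from h import *
s=observe();p=np.array(s['position']);R=np.array(s['tcp_rot']);print(p,s['joints'],(R.T@(np.array([.528,.1145,.159])-p)).round(4))
```

```text
[0.52898829 0.11320805 0.24161676] [ 4.26371478e+00  1.80464975e+01 -1.29616937e+01  5.90614040e+01
 -6.80946073e-03 -8.97941890e+01] [-0.0014  0.0008  0.0826]
```

Emit:
carry_out(plan=[{"dx": -0.0015,"dy": 0.001,"dz": 0.041,"rx": 0,"ry": 0,"rz": 0,"grip": 0},{"dx": 0,"dy": 0,"dz": 0.041,"rx": 0,"ry": 0,"rz": 0,"grip": 0},{"dx": 0,"dy": 0,"dz": 0,"rx": 0,"ry": 0,"rz": 0,"grip": 0},{"dx": 0,"dy": 0,"dz": 0,"rx": 0,"ry": 0,"rz": 0,"grip": 1},{"dx": 0,"dy": 0,"dz": 0,"rx": 0,"ry": 0,"rz": 0,"grip": 1},{"dx": 0,"dy": 0,"dz": 0,"rx": 0,"ry": 0,"rz": 0,"grip": 1},{"dx": 0,"dy": 0,"dz": 0,"rx": 0,"ry": 0,"rz": 0,"grip": 1},{"dx": 0,"dy": 0,"dz": 0,"rx": 0,"ry": 0,"rz": 0,"grip": 1},{"dx": 0,"dy": 0,"dz": 0,"rx": 0,"ry": 0,"rz": 0,"grip": 1}], squeeze=60)

```text
t: 46.32
position: [0.5282, 0.1153, 0.1622]
tcp_rot: [[0.071, -0.997, 0.002], [-0.997, -0.071, -0.0], [0.0, -0.002, -1.0]]
contact_force: [-2.5, -1.6, 5.1]
width: 0.125
grip_force: 59.8
```

Emit:
carry_out(plan=[{"dx": 0,"dy": 0,"dz": 0,"rx": 0,"ry": 0,"rz": 10,"grip": 1},{"dx": 0,"dy": 0,"dz": 0,"rx": 0,"ry": 0,"rz": 10,"grip": 1},{"dx": 0,"dy": 0,"dz": 0,"rx": 0,"ry": 0,"rz": 10,"grip": 1},{"dx": 0,"dy": 0,"dz": 0,"rx": 0,"ry": 0,"rz": 10,"grip": 1},{"dx": 0,"dy": 0,"dz": 0,"rx": 0,"ry": 0,"rz": 10,"grip": 1},{"dx": 0,"dy": 0,"dz": 0,"rx": 0,"ry": 0,"rz": 10,"grip": 1},{"dx": 0,"dy": 0,"dz": 0,"rx": 0,"ry": 0,"rz": 10,"grip": 1},{"dx": 0,"dy": 0,"dz": 0,"rx": 0,"ry": 0,"rz": 10,"grip": 1},{"dx": 0,"dy": 0,"dz": 0,"rx": 0,"ry": 0,"rz": 10,"grip": 1},{"dx": 0,"dy": 0,"dz": 0,"rx": 0,"ry": 0,"rz": 10,"grip": 1},{"dx": 0,"dy": 0,"dz": 0,"rx": 0,"ry": 0,"rz": 10,"grip": 1},{"dx": 0,"dy": 0,"dz": 0,"rx": 0,"ry": 0,"rz": 10,"grip": 1}])

```text
t: 47.82
position: [0.5277, 0.1158, 0.1622]
tcp_rot: [[-0.898, 0.441, 0.001], [0.441, 0.898, 0.001], [-0.001, 0.001, -1.0]]
contact_force: [-3.9, 0.6, 7.2]
width: 0.124
grip_force: 59.5
```

Emit:
carry_out(plan=[{"dx": 0,"dy": 0,"dz": 0,"rx": 0,"ry": 0,"rz": 0,"grip": 1}])

```text
t: 47.95
position: [0.5277, 0.1158, 0.1622]
tcp_rot: [[-0.9, 0.437, 0.001], [0.437, 0.9, 0.001], [-0.001, 0.001, -1.0]]
contact_force: [-3.6, 1.0, 7.0]
width: 0.13
grip_force: 59.6
```

Emit:
carry_out(plan=[{"dx": 0,"dy": 0,"dz": 0,"rx": 0,"ry": 0,"rz": 0,"grip": 0},{"dx": 0,"dy": 0,"dz": 0,"rx": 0,"ry": 0,"rz": 0,"grip": 0},{"dx": 0,"dy": 0,"dz": 0,"rx": 0,"ry": 0,"rz": 0,"grip": 0},{"dx": 0,"dy": 0,"dz": -0.05,"rx": 0,"ry": 0,"rz": 0,"grip": 0},{"dx": 0,"dy": 0,"dz": -0.05,"rx": 0,"ry": 0,"rz": 0,"grip": 0},{"dx": -0.03,"dy": 0,"dz": -0.05,"rx": 0,"ry": 0,"rz": 0,"grip": 0},{"dx": -0.03,"dy": 0,"dz": -0.05,"rx": 0,"ry": 0,"rz": 0,"grip": 0},{"dx": -0.03,"dy": 0,"dz": -0.05,"rx": 0,"ry": 0,"rz": 0,"grip": 0},{"dx": 0,"dy": 0,"dz": 0,"rx": 0,"ry": 0,"rz": 0,"grip": 0},{"dx": 0,"dy": 0,"dz": 0,"rx": 0,"ry": 0,"rz": 0,"grip": 0}])

```text
t: 49.2
position: [0.6083, 0.0762, 0.4092]
tcp_rot: [[-0.9, 0.436, -0.002], [0.436, 0.9, 0.0], [0.002, -0.001, -1.0]]
contact_force: [0.2, 0.3, -0.8]
width: 0.508
grip_force: 0.0
```

Run:
```python
from h import *
i,k=snap('wrist','w10'); s=observe(); print(s['position'],s['t'])
# rectified view at bar-top plane z=.167: 2 px/mm, col=+y, row=+x
n=64; c=np.array([.528,.1145]); g=cv2.cvtColor(i,cv2.COLOR_BGR2GRAY)
xy=(np.arange(n)-n/2+.5)/1000; mx=np.zeros((n,n),np.float32);my=mx.copy()
for a in range(n):
    for b in range(n): mx[a,b],my[a,b]=proj(k,[c[0]+xy[a],c[1]+xy[b],.167])
r=cv2.remap(g,mx,my,cv2.INTER_LINEAR); print(np.percentile(r,[5,50,90,97]))
m=r>70; m[np.hypot(*np.meshgrid(xy,xy))>.025]=0
nl,lab,st,ce=cv2.connectedComponentsWithStats(m.astype(np.uint8)); j=1+np.argmax(st[1:,4]); ys,xs=np.nonzero(lab==j)
X=xy[ys];Y=xy[xs]; w,V=np.linalg.eigh(np.cov(X,Y)); d=V[:,1]; print('bar heading mod180',np.degrees(np.arctan2(d[1],d[0]))%180,st[j,4],np.sqrt(w)*1e3,X.mean(),Y.mean())
for row in r[::2,::2]: print(' '.join('%3d'%v for v in row))
```

```text
[0.60771118 0.07638571 0.4086075 ] 49.25
[ 39.  52. 135. 172.]
bar heading mod180 153.51511879300875 586 [ 3.79155734 12.84586823] -2.3890784982936312e-05 -0.0009812286689419795
 59  62  58  60  57  61  60  62  60  62  64  60  61  80 101  67  59  61  63  63  61  63  63  60  61  57  59  60  62  63  61  59
 58  56  61  58  56  61  59  56  61  58  57  59  64 165 235 155  63  59  61  59  59  60  60  60  61  61  63  59  59  60  60  59
 57  54  53  56  58  54  61  59  54  57  59  57  66 165 246 175  70  60  57  57  67 122 135  78  57  64  61  60  60  64  60  57
 55  58  52  52  52  79 157 156  78  53  56  52  56  89 123  89  57  57  57  58  93 213 244 138  54  62  63  59  61  59  58  59
 48  50  52  51  53 121 243 238 120  52  51  53  52  51  56  50  53  59  54  52  77 179 207 124  61  59  60  60  64  59  56  59
 50  52  49  50  49  85 176 174  87  50  50  51  56  51  54  52  56  69  85  77  58  69  84  59  52  54  56  54  58  57  58  57
 49  49  48  48  48  50  61  62  52  49  49  44  53  54  52  55  51 100 139 121  86  69  57  52  55  54  55  50  55  55  57  59
 47  46  48  50  49  51  4
[... 2473 characters left out ...]
  38  39  40  39  42  38  37  44  49  45  45  51  47  44  47
 57  55  54  53  56  54  53  51  46  44  48  44  55  56  42  40  44  44  44  43  41  38  42  48  49  49  47  45  49  45  48  50
 58  57  55  57  56  57  57  54  53  50  46  47  43  47  44  44  41  40  39  45  41  43  41  47  53  50  46  48  45  45  46  48
 61  59  54  58  52  58  58  57  55  50  47  48  48  42  47  47  46  46  48  46  46  45  43  52  49  52  53  50  50  51  50  49
 60  58  56  58  62  59  56  54  55  44  48  45  51  46  48  44  45  42  45  41  42  44  50  52  53  50  52  50  52  49  47  51
 59  59  60  59  59  59  54  54  55  53  49  44  50  47  48  49  44  48  51  45  43  46  51  52  51  52  51  50  51  46  54  51
```

The bar heading is 153.5°, exactly four clicks from off, with its dark line at the fifth dot. Handing in.

```bash
python3 -c "
from h import *
print(close_job())"
```

```text
the job is handed in; nothing more can be done
None
```

The job is handed in at about 49 s of the 210 s: all four blanks are in the tray, the carriage is home and latched, and the selector, turned off first, is now on at four clicks.

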